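Lay the honey-tea tray

ROBOT

A 6-joint arm with a two-finger parallel gripper is mounted at the origin on a cart in front of the work surface, level with it; the furniture and walls round the work are solid. World frame = base frame: x ahead of the robot, y to its left, z up, the work surface at z = 0. Lengths are in m, angles in rad, forces in N, time in s.
With the tool pointing down it reaches from about 0.325 to 0.9 m from the base axis. Payload 6.1 kg.
Tool frame: the origin (TCP) lies between the finger pads; the fingertips stand 14 mm ahead of it and the grasp point (between the pads) lies 5 mm behind it (env.tip_extent is the distance from the TCP to the fingertips, in m); z points along the fingers, y is the direction in which the jaws open and shut (so a half turn about z gives the same grasp; the last joint's range is limited). The gripper opens to 87 mm and grips with 3 to 60 N. Pads are 19 mm wide; open, the fingers measure 117 mm over their backs; the gripper's body (75 mm by 190 mm) begins 51 mm behind the grasp point.
Start: joints at [-1.396, 0.22, 1.526, -0, 1.395, -0.126], TCP at [0.185, -0.597, 0.237] pointing down, gripper open.
Joint ranges: [-2.98, 2.98], [-0.91, 2.08], [0.09, 2.57], [-1.24, 4.39], [0.2, 2.65], [-2.68, 2.68]. Speed limits (rad/s): [2.57, 2.57, 3.01, 3.14, 3.14, 3.14].

INTERFACE

Orientations are given as [roll, pitch, yaw] about the fixed x, y, z axes, in that order (R = Rz(yaw) Ry(pitch) Rx(roll)).
In Python, from station import telemetry, viewer, ticket, env gives the robot as it stands. The module is installed in compiled form; this text tells all that it offers.
- The arm moves only by the tool apply_moves, never from a script. Its argument "increments" is a list of rows, each a list of 5 numbers: the shift along the world's x, y, z in cm, then the turn about the world's z in degrees, then the opening in per cent of the stroke, from 0 (shut) to 100 (fully open). A call has 1 to 5 rows; each row is the pose to reach, as a shift and turn from the pose measured when the call began; what a row does not reach only later rows make up. A row lasts 1/12 s, in which the tool goes at most 41.7 mm and 7.16 degrees, less where a joint would pass 70% of its speed; a pose out of reach is approached as far as the arm can. A call with a gripper value outside its range is refused whole. The fingers move at their own pace and stop on an object; "force" is the grip in N (left out, the last holds). Time passes only in rows, so rows that repeat a pose let the fingers close. It gives the time, the measured TCP pose, the force and the opening at its end, in the units of the state.
- telemetry.get_state(): the state, without advancing time (a new reading comes with each control period).
- viewer.grab_frame(name): name is "scene" or "top"; returns a dict with "image" (400x640x3 uint8, red, green, blue), "fovy" (degrees; the focal length in pixels is half the picture's height over the tangent of half this angle, whatever the lens; pixels are square), "cx", "cy" (the principal point, pixels), "rvec" (rotation vector, rad) and "tvec" (3), from world to camera coordinates, as OpenCV has them. Camera axes: x right, y down, z forward; pixel columns grow to the right and rows downward; lengths in m; the calibration is good to about 2 mm. A picture is of the moment at which its call begins. There is no depth.
- ticket.hand_in(): hands the job in, once; it reports no verdict.
The state is a dict: "t": time; "joint_pos": joint angles; "qd": joint speeds; "effort": joint torques, N m; "position": TCP position; "orientation": TCP orientation; "wrist_force": force on the tool from outside, world axes, zero at the start; "ft_torque": the same for the moment, N m; "opening": finger opening in m.
Only numpy, scipy, OpenCV 4.12 (cv2) and the standard library are available. Lean on these libraries where they do the work, as an engineer would, in place of code of your own. Each camera call takes 0.05 s, during which the arm holds its last target.

TASK

Lay the tray for one honey tea: stand the mug in the saucer with its handle turned to the right (seen from the robot), and lay the teaspoon on the tray floor in the lane just right of the saucer, pointing straight away from you along the tray with its bowl end at the far end. In the lane left of the saucer stand the honey jar in the rear half, and the slim spice jar close in front of it in the front half, both upright on the tray floor. Leave the tray, the saucer and everything else where they are.

Things in the scene. Friction and masses are not known exactly. Their poses are not given: they have to be found in the camera images.
- tray: Fixed wooden tray with rounded corners and a raised lip, 225 mm (x) by 355 mm (y). Origin: middle of its underside. x points to its far long side (away from the robot at yaw 0), y to its left end. Floor top at z 8 mm, lip top at 20 mm. Inside the lip the floor reaches 168 mm left and right of the middle, 103 front and rear. Saucer at the middle: a lane 90 mm wide is free left and right of it.
- saucer: Black round saucer, 150 mm across, 16 mm high, loose on the middle of the tray. Origin: middle of its underside. Its flat well, 8 mm above its underside and about 86 mm across, takes the mug's foot.
- mug_center (a point): Striped mug, upright, 101 mm high, rim 84, foot 62 across, 0.26 kg. Point: on the axis of its round body, 50 mm above the foot; z up. Handle towards the mug's own -y: its upright bar is centred 66 mm from the axis, 12 mm thick (along x), 19 deep (along y), from 16 mm below to 44 above this point; pinch it from above, fingers closing along the mug's x.
- teaspoon_center (a point): Steel teaspoon lying flat, 139 mm long, 30 mm wide at the bowl, 10 mm high, 20 g. The point is at the middle of its length, 5 mm above its underside. x runs along it to the bowl end, z up. Pinch it across its width near this point.
- honey_center (a point): Wide round glass jar of honey with a black lid, 63 mm across, 94 mm high, 0.33 kg, standing upright. The point is on its axis, 47 mm above its underside. Grip it by its upper half, across.
- cinnamon_center (a point): Slim spice jar with a black cap, 41 mm across, 105 mm high, 0.11 kg, standing upright (the only such jar on the worktop). The point is on its axis, 52 mm above its underside. Grip it by its upper half, across.
- tuna_tin: Flat tin, 86 mm across, 40 mm high; not part of the job, leave it. Origin: middle of its underside.
- jam_jar: Jar of red jam with a pale lid, 69 mm across, 99 mm high; not part of the job, leave it. Origin: middle of its underside.
- tomato_tin: Tall tin, 101 mm across, 118 mm high; not part of the job, leave it. Origin: middle of its underside. Tin and jam jar stand under the wall cabinets, whose fronts are at x = 0.57 m all along and undersides at z = 0.455 m: keep wrist and arm clear of them.
Mind the look-alikes: they are no part of the job. What is shaped like the part that bears mug_center but green is not meant. There is more than one size of the part that bears cinnamon_center; the job needs the smaller.

How it is judged:
By the outcome, as a careful person would: the job done as asked, in the order asked, and still so for the second after the job is handed in, with the robot touching nothing.
It also fails if it takes over 115 s, if anything falls off the work surface, if the arm or the gripper's body presses on something with over 40 N, if the wrist force passes 120 N, or if a joint passes its speed limit or range.

## Working session

There is one attempt and no reset: what is moved stays moved. The work goes in short steps, Python scripts to look and compute and a tool call to move; the robot and the scene stay as the last step left them, time stands still between calls to the robot, and variables do not carry over. Pictures are saved under pics/ and viewed, and the job is handed in when it is done.

Besides the shell and the picture viewer there is one more tool, called as a command line: name --pt "numbers of a row" for each row, then --argument value for the rest. apply_moves: Moves the arm, as the interface text tells. Its arguments: {"type":"object","properties":{"increments":{"type":"array"},"force":{"type":"number"}},"required":["increments"]}

```bash
mkdir -p pics; cat > h.py <<'E'
import numpy as np, cv2
from station import telemetry, viewer, ticket, env
def grab(n):
    f=viewer.grab_frame(n); return f
def save(f,name,crop=None,s=1):
    im=cv2.cvtColor(f["image"],cv2.COLOR_RGB2BGR)
    if crop: x0,y0,x1,y1=crop; im=im[y0:y1,x0:x1]
    if s!=1: im=cv2.resize(im,None,fx=s,fy=s,interpolation=cv2.INTER_CUBIC)
    cv2.imwrite("pics/"+name+".png",im)
def K(f):
    fl=200/np.tan(np.radians(f["fovy"])/2); return np.array([[fl,0,f["cx"]],[0,fl,f["cy"]],[0,0,1]])
def ray(f,u,v):
    R,_=cv2.Rodrigues(np.array(f["rvec"],float)); t=np.array(f["tvec"],float).ravel()
    d=R.T@np.linalg.inv(K(f))@np.array([u,v,1.]); return -R.T@t,d
def plane(f,u,v,z):
    c,d=ray(f,u,v); return c+d*(z-c[2])/d[2]
def proj(f,P):
    p,_=cv2.projectPoints(np.array(P,float).reshape(-1,3),np.array(f["rvec"],float),np.array(f["tvec"],float),K(f),None); return p.reshape(-1,2)
E
python3 - <<'E'
from h import *
import pickle
for n in("scene","top"):
    f=grab(n); save(f,n+"0"); pickle.dump(f,open(n+"0.pkl","wb"))
    print(n,f["fovy"],f["cx"],f["cy"],ray(f,320,200))
print(telemetry.get_state(),env.tip_extent)
E
```

```text
scene 51.94971053991813 322.61802854572255 198.54667785022448 (array([0.57777989, 0.86657667, 0.72502648]), array([-0.1299839 , -0.83175695, -0.53975713]))
top 54.42824585988822 320.2722854454618 198.66321706162066 (array([ 0.29624707, -0.14874557,  1.02836463]), array([ 0.10828176, -0.00720523, -0.99410032]))
{'t': 0.1, 'joint_pos': array([-1.39609709e+00,  2.21174108e-01,  1.52749856e+00, -5.63518206e-06,
        1.39470520e+00, -1.26123491e-01]), 'qd': array([-0.00233422, -0.00173944, -0.00106373,  0.00043385,  0.00132838,
        0.00037104]), 'effort': array([ 1.90727587e-03, -4.95943058e+01, -3.88520265e+01,  7.01951981e-02,
        5.14709170e-02, -3.86971419e-05]), 'position': array([ 0.18507741, -0.59640398,  0.23552902]), 'orientation': array([-3.13982092e+00, -2.19058401e-04,  3.00823528e-01]), 'wrist_force': array([ 0.04398061, -0.32063611,  0.70675967]), 'ft_torque': array([-0.10274527,  0.00574498, -0.03174865]), 'opening': 0.08711746921679019} 0.014
```

View pics/scene0.png

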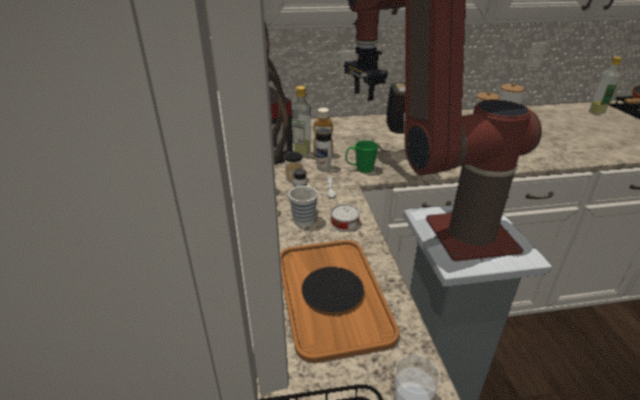

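View pics/top0.png

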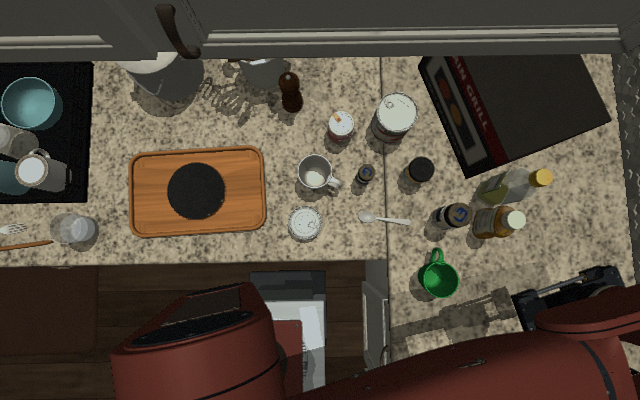

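```bash
python3 - <<'E'
from h import *
import pickle
a=pickle.load(open("top0.pkl","rb"));b=pickle.load(open("scene0.pkl","rb"))
save(a,"top0c",(280,90,540,310),3); save(b,"scene0c",(260,80,420,240),3.7)
save(a,"top0t",(110,130,290,250),4)
E
```

```text
(no output)
```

View pics/top0c.png

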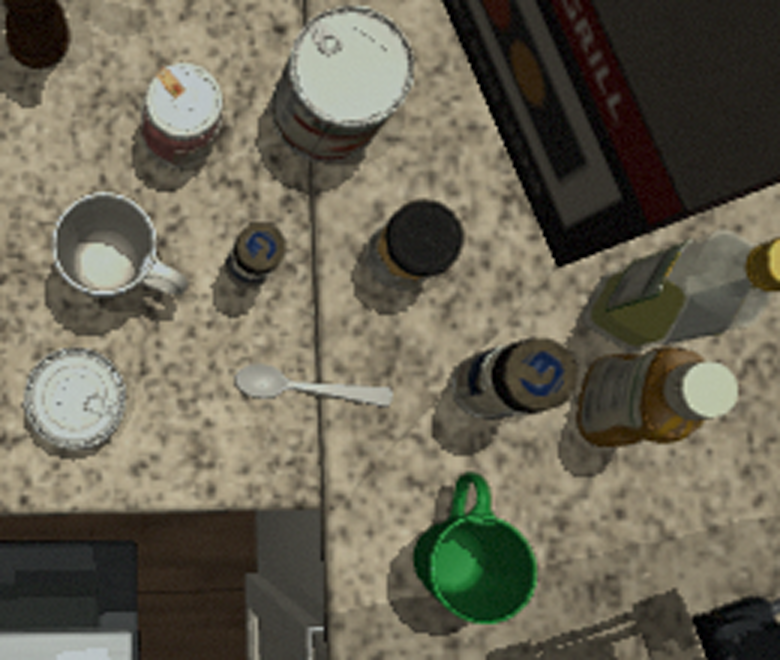

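View pics/scene0c.png

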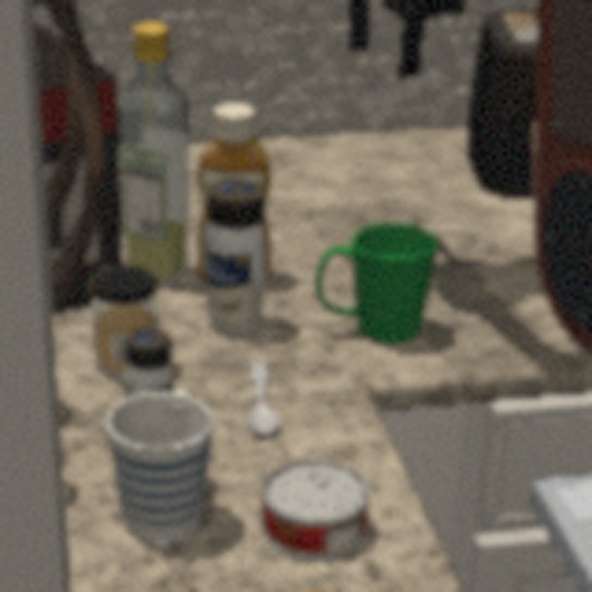

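View pics/top0t.png

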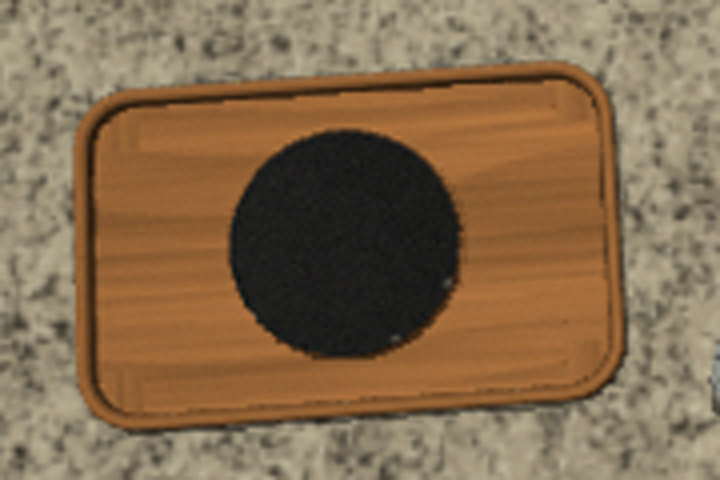

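```bash
python3 - <<'E'
from h import *
import pickle
a=pickle.load(open("top0.pkl","rb"))
im=a["image"]; hsv=cv2.cvtColor(im,cv2.COLOR_RGB2HSV)
def c(x,y): return 280+(x+.5)/3-.5,90+(y+.5)/3-.5
def t(x,y): return 110+(x+.5)/4-.5,130+(y+.5)/4-.5
def P(n,uv,z): print(n,np.round(plane(a,*uv,z),4)); return plane(a,*uv,z)
def circ(n,l,r,tp,b,z):
    A=plane(a,*c(l,(tp+b)/2),z);B=plane(a,*c(r,(tp+b)/2),z);C=plane(a,*c((l+r)/2,tp),z);D=plane(a,*c((l+r)/2,b),z)
    print(n,"ctr",np.round((A+B+C+D)/4,4),"diam",np.linalg.norm(A-B).round(4),np.linalg.norm(C-D).round(4))
circ("mug rim",54,157,193,299,.101)
h=P("handle outer",c(182,284),.094); P("handle mid",c(170,278),.094)
circ("slim",236,285,223,272,.105)
circ("honey",388,463,200,278,.094)
circ("tin",25,125,348,448,.04)
circ("big spice",503,580,338,413,.13)
m=((hsv[...,1]<60)&(hsv[...,2]>120)).astype(np.uint8)
P("bowl end",c(234,381),.006);P("handle end",c(392,397),.006);
# tray
tm=((hsv[...,0]>5)&(hsv[...,0]<18)&(hsv[...,1]>120)).astype(np.uint8)
tm[:,:110]=0;tm[:,290:]=0;tm[:130]=0;tm[250:]=0
cn=max(cv2.findContours(tm,0,2)[0],key=cv2.contourArea)
w=np.array([plane(a,*p[0],.02)[:2] for p in cn],np.float32)
print("tray",cv2.minAreaRect(w))
sm=((im.max(2)<55)).astype(np.uint8); sm[:,:150]=0;sm[:,240:]=0;sm[:150]=0;sm[225:]=0
sm=cv2.morphologyEx(sm,2,np.ones((3,3)))
cn=max(cv2.findContours(sm,0,2)[0],key=cv2.contourArea)
w=np.array([plane(a,*p[0],.024)[:2] for p in cn],np.float32)
print("saucer",cv2.fitEllipse(w),cv2.minEnclosingCircle(w))
E
```

```text
mug rim ctr [ 0.4665 -0.1442  0.101 ] diam 0.083 0.0867
handle outer [ 0.4354 -0.2056  0.094 ]
handle mid [ 0.4405 -0.196   0.094 ]
slim ctr [ 0.4623 -0.2687  0.105 ] diam 0.0394 0.0399
honey ctr [ 0.469  -0.4048  0.094 ] diam 0.0612 0.0645
tin ctr [ 0.3477 -0.1159  0.04  ] diam 0.0846 0.0846
big spice ctr [ 0.3538 -0.4796  0.13  ] diam 0.0596 0.0581
bowl end [ 0.3617 -0.2545  0.006 ]
handle end [ 0.3452 -0.3927  0.006 ]
tray ((0.4368918240070343, 0.16604197025299072), (0.22530648112297058, 0.3547065258026123), 3.0033504962921143)
saucer ((0.4364722967147827, 0.16687357425689697), (0.14452502131462097, 0.1459324061870575), 136.76954650878906) ((0.43622758984565735, 0.16642004251480103), 0.07468355447053909)
```

Candidates: the striped mug (316,174) against the green one (438,275), where the job wants the striped one. Slim jar: small (366,175, 40 mm cap) against large (455,215, 59 mm cap), where the job wants the small one. Both are confirmed in the crop. The spoon goes first, because the gripper body would not clear a mug already standing in the saucer. The task text sets no sequence.

apply_moves --pt "1.5 20 0 35 60" --pt "1.5 20 0 35 60" --pt "1.5 20 0 35 60" --pt "1.5 20 0 35 60" --pt "1.5 20 0 35 60" --force 30

```text
t: 0.52
position: [0.1999, -0.3935, 0.2344]
orientation: [-3.138, -0.002, 0.918]
wrist_force: [0.2, -0.5, 0.1]
opening: 0.0613
```

apply_moves --pt "15.3 6.4 0 30.6 50" --pt "15.3 6.4 0 30.6 50" --pt "15.3 6.4 0 30.6 50" --pt "15.3 6.4 -8 30.6 50" --pt "15.3 6.4 -8 30.6 50"

```text
t: 0.93
position: [0.353, -0.3313, 0.1625]
orientation: [3.14, 0.003, 1.461]
wrist_force: [-1.3, -0.3, -0.7]
opening: 0.044
```

apply_moves --pt "0 0 -4 0 50" --pt "0 0 -6 0 50" --pt "0 0 -6 0 50"

```text
t: 1.18
position: [0.3505, -0.3271, 0.0968]
orientation: [-3.136, -0.005, 1.462]
wrist_force: [-0.2, 0.9, -0.8]
opening: 0.0433
```

```bash
python3 - <<'E'
from h import *
s=telemetry.get_state();print(s["position"],s["orientation"])
f=grab("top");save(f,"t1",(330,160,490,280),5)
f=grab("scene");save(f,"s1",(270,120,400,230),6)
E
```

```text
[ 0.35048328 -0.32713787  0.09677383] [-3.13553512 -0.00461689  1.46190109]
```

View pics/t1.png

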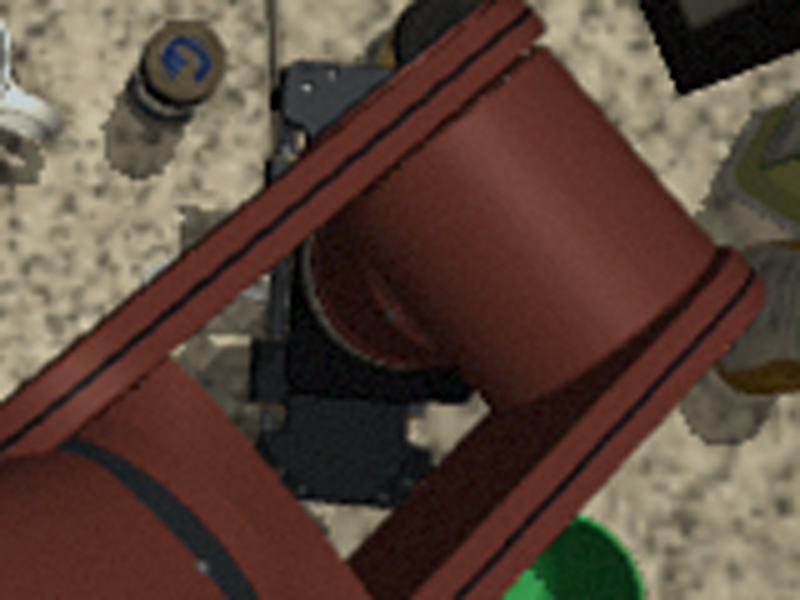

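View pics/s1.png

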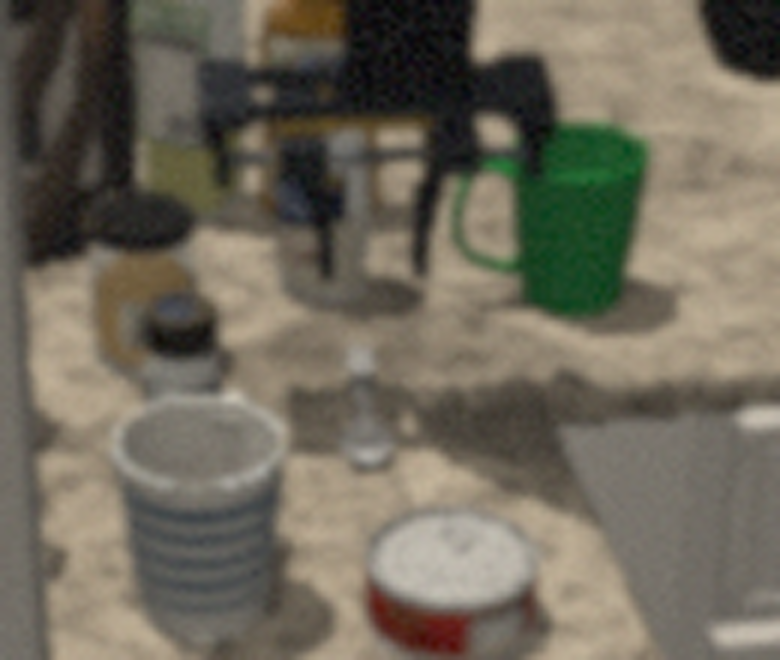

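The gripper sits over the spoon and clear of the small spice jar.

apply_moves --pt "0.2 -0.2 -4 -0.5 50" --pt "0.2 -0.2 -6 -0.5 50" --pt "0.2 -0.2 -6 -0.5 50" --pt "0.2 -0.2 -6 -0.5 50"

```text
t: 1.62
position: [0.3548, -0.3336, 0.0434]
orientation: [3.141, 0.002, 1.451]
wrist_force: [0.3, 0.6, 1.2]
opening: 0.0434
```

apply_moves --pt "-0.2 0.3 -1.5 0 50" --pt "-0.2 0.3 -2.6 0 50" --pt "-0.2 0.3 -2.7 0 50" --pt "-0.2 0.3 -2.7 0 50"

```text
t: 1.95
position: [0.353, -0.331, 0.0172]
orientation: [3.141, 0.003, 1.451]
wrist_force: [0.1, 0.7, -0.1]
opening: 0.0431
```

```bash
python3 - <<'E'
from h import *
f=grab("scene");save(f,"s2",(270,120,400,230),6)
s=telemetry.get_state();print(s["position"],s["orientation"],s["wrist_force"])
E
```

```text
[ 0.35319973 -0.33122406  0.0174797 ] [3.14034164e+00 2.89033976e-03 1.45118777e+00] [-0.19260917  0.63404311 -0.02159698]
```

View pics/s2.png

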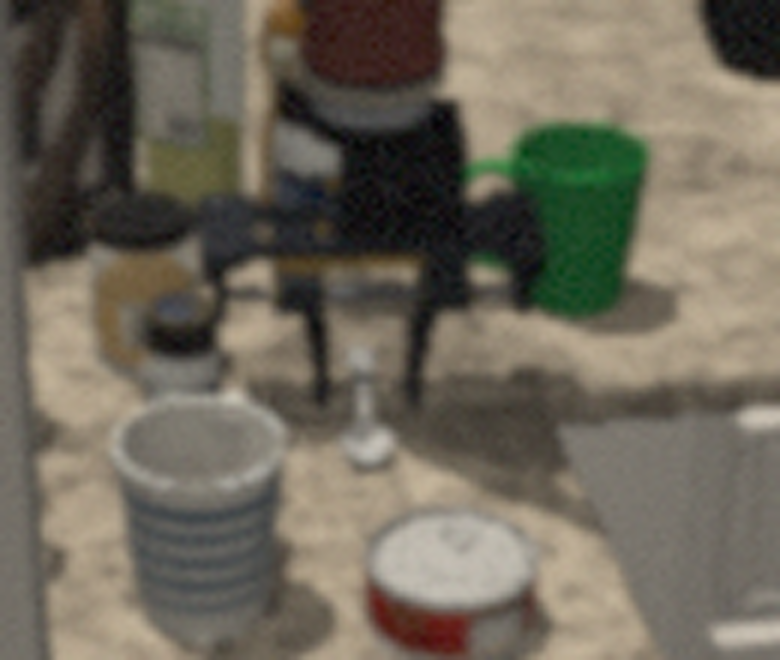

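The fingers straddle the spoon.

apply_moves --pt "0 0 -0.15 0 50" --pt "0 0 -0.15 0 0" --pt "0 0 -0.15 0 0" --pt "0 0 -0.15 0 0" --pt "0 0 -0.15 0 0" --force 15

```text
t: 2.42
position: [0.3533, -0.3314, 0.0162]
orientation: [3.14, 0.003, 1.451]
wrist_force: [0.2, -0.4, -0.0]
opening: 0.0247
```

apply_moves --pt "0 0 0 0 0" --pt "0 0 0 0 0" --pt "0 0 2 0 0" --pt "0 0 4 0 0" --pt "0 0 6 0 0"

```text
t: 2.83
position: [0.3529, -0.3308, 0.0763]
orientation: [3.141, 0.002, 1.451]
wrist_force: [-0.0, -0.5, -0.0]
opening: 0.0219
```

apply_moves --pt "0 0 4 0 0" --pt "0 0 8 0 0" --pt "0 0 12 0 0" --pt "0 0 12 0 0"

```text
t: 3.17
position: [0.3559, -0.3346, 0.2054]
orientation: [3.131, 0.012, 1.451]
wrist_force: [0.9, -1.0, 1.3]
opening: 0.0226
```

```bash
python3 - <<'E'
from h import *
f=grab("scene");save(f,"s3",(270,80,400,190),6)
s=telemetry.get_state();print(s["position"],s["orientation"],s["opening"])
E
```

```text
[ 0.35502782 -0.3334666   0.20179575] [3.13398021 0.00938138 1.45128238] 0.02253127250696243
```

View pics/s3.png

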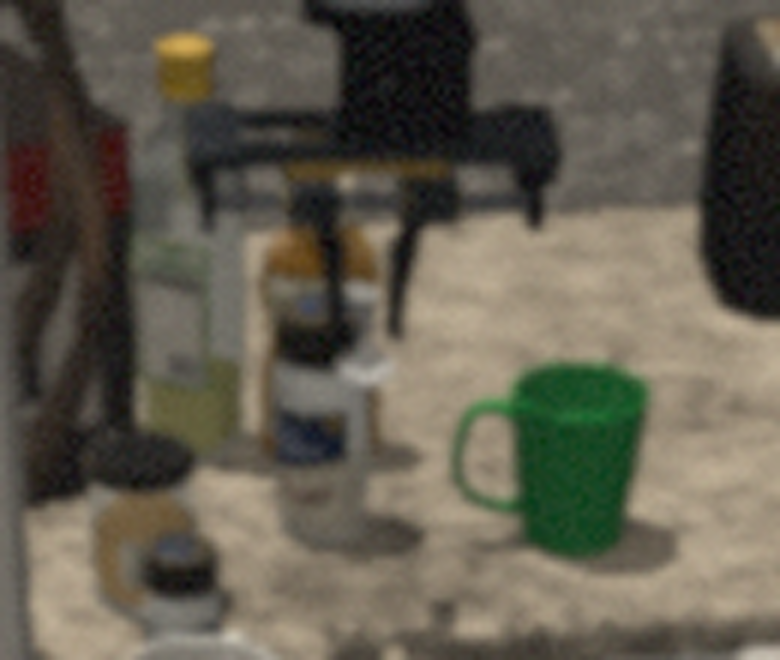

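The spoon is held with its bowl towards the camera (+y).

apply_moves --pt "4 3 0 -7 0" --pt "4 6 0 -14 0" --pt "4 9 0 -21 0" --pt "4 12 0 -28 0" --pt "4 15 0 -35 0"

```text
t: 3.63
position: [0.3943, -0.1816, 0.2002]
orientation: [3.136, 0.01, 0.848]
wrist_force: [0.6, 0.6, 0.4]
opening: 0.0225
```

apply_moves --pt "2 4 0 -7 0" --pt "4 8 0 -14 0" --pt "4 12 0 -21 0" --pt "4 16 0 -28 0" --pt "4 18 0 -34 0"

```text
t: 4.05
position: [0.4334, -0.0151, 0.1989]
orientation: [3.138, 0.011, 0.327]
wrist_force: [1.1, -0.1, -0.7]
opening: 0.0226
```

```bash
python3 - <<'E'
from h import *
s=telemetry.get_state();print(s["position"],np.degrees(s["orientation"]),s["opening"])
E
```

```text
[ 0.43340958 -0.01513845  0.198864  ] [179.76629269   0.64238055  18.75083179] 0.022568825235220028
```

apply_moves --pt "0.2 3 0 -7 0" --pt "0.2 5.9 0 -14 0" --pt "0.2 5.9 0 -15.7 0" --pt "0.2 5.9 -4 -15.7 0" --pt "0.2 5.9 -8 -15.7 0"

```text
t: 4.47
position: [0.4372, 0.0446, 0.1193]
orientation: [3.137, 0.006, 0.055]
wrist_force: [1.1, -0.7, -0.8]
opening: 0.0221
```

apply_moves --pt "0 0 -2 0 0" --pt "0 0 -3 0 0" --pt "0 0 -3 0 0" --pt "0 0 -3 0 0"

```text
t: 4.8
position: [0.4371, 0.0446, 0.0892]
orientation: [3.137, 0.007, 0.055]
wrist_force: [0.1, 0.1, 0.8]
opening: 0.0224
```

```bash
python3 - <<'E'
from h import *
f=grab("scene");save(f,"s4",(260,220,420,370),5);save(grab("top"),"t4",(110,130,310,250),4)
s=telemetry.get_state();print(s["position"],np.degrees(s["orientation"]),s["opening"])
E
```

```text
[0.43865347 0.04442558 0.09090351] [1.79701207e+02 1.67929605e-01 3.14611645e+00] 0.022358972358661747
```

View pics/s4.png

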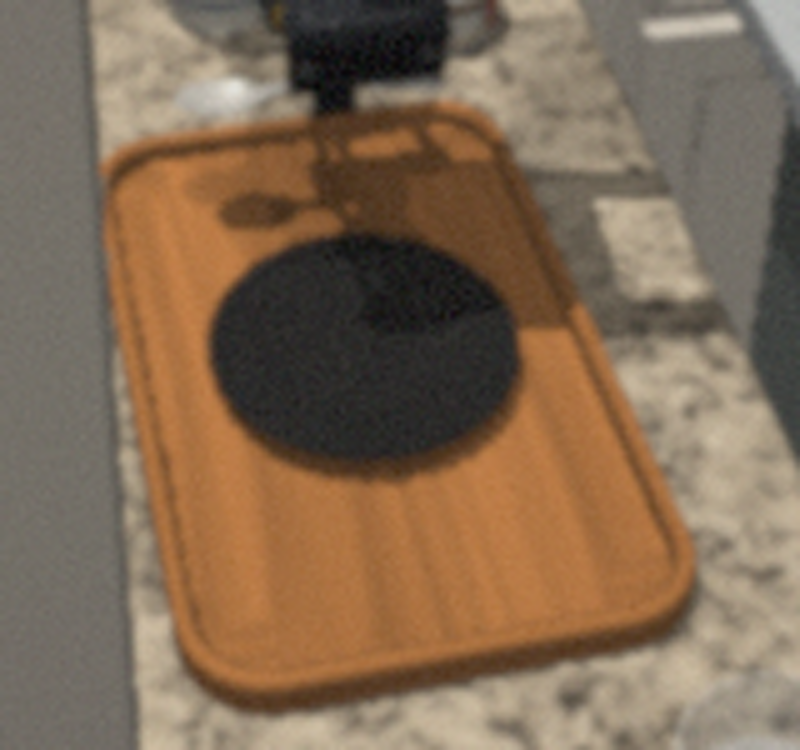

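View pics/t4.png

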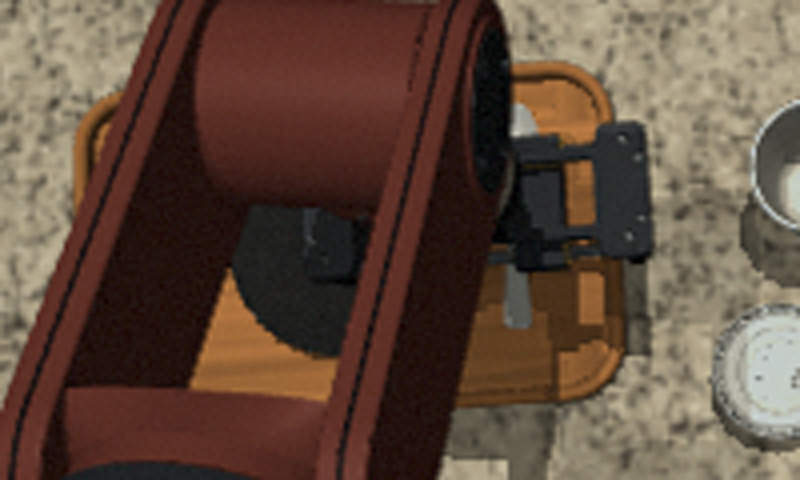

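The spoon is level with its bowl far. The bowl tip is at about (523,105) in the top crop and its shadow falls on the tray.

apply_moves --pt "-0.2 0 -3 0 0" --pt "-0.2 0 -5.5 0 0" --pt "-0.2 0 -5.5 0 0" --pt "-0.2 0 -5.5 0 0"

```text
t: 5.23
position: [0.4365, 0.0444, 0.0364]
orientation: [3.137, 0.004, 0.055]
wrist_force: [0.3, -0.2, 0.3]
opening: 0.0224
```

apply_moves --pt "0 0 -0.6 0 0" --pt "0 0 -1.1 0 0" --pt "0 0 -1.2 0 0" --pt "0 0 -1.2 0 0" --pt "0 0 -1.2 0 0"

```text
t: 5.65
position: [0.4368, 0.0443, 0.0248]
orientation: [3.136, 0.003, 0.055]
wrist_force: [-0.8, -0.2, 0.7]
opening: 0.0225
```

```bash
python3 - <<'E'
from h import *
s=telemetry.get_state();print(s["position"],np.degrees(s["orientation"]),s["opening"],s["wrist_force"])
save(grab("scene"),"s5",(260,220,420,300),5)
E
```

```text
[0.43684677 0.04434518 0.02481329] [179.70552627   0.19075898   3.13655403] 0.022520043013491517 [-0.76817605 -0.15316723  0.71118281]
```

View pics/s5.png

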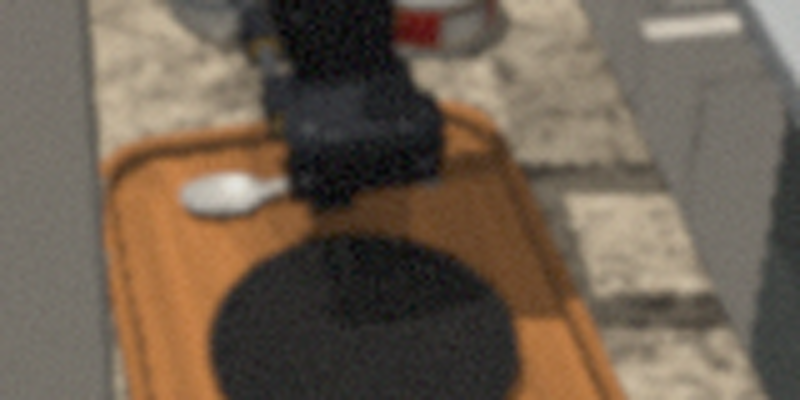

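apply_moves --pt "0 0 0 0 35" --pt "0 0 0 0 38" --pt "0 0 0 0 38" --pt "0 0 3 0 38" --pt "0 0 6 0 38"

```text
t: 6.12
position: [0.4346, 0.0445, 0.0836]
orientation: [3.137, 0.009, 0.055]
wrist_force: [1.3, 0.1, 0.5]
opening: 0.033
```

apply_moves --pt "0 0 4 0 50" --pt "0 0 8 0 50" --pt "0 -4 12 7 50" --pt "0 -8 12 14 50" --pt "0 -12 12 21 50"

```text
t: 6.53
position: [0.4368, -0.0545, 0.2059]
orientation: [3.133, 0.003, 0.392]
wrist_force: [0.9, -0.2, -1.1]
opening: 0.0432
```

apply_moves --pt "0 -4 0 7 50" --pt "0 -8 0 14 50" --pt "0 -12 0 21 50" --pt "0 -12 0 28 50" --pt "0 -12 0 35 50"

```text
t: 6.95
position: [0.4365, -0.1777, 0.2061]
orientation: [3.132, 0.004, 0.962]
wrist_force: [0.1, 0.6, -0.7]
opening: 0.0437
```

```bash
python3 - <<'E'
from h import *
s=telemetry.get_state();print(s["position"],np.degrees(s["orientation"]),s["opening"],s["wrist_force"])
f=grab("top");save(f,"t6",(110,90,390,260),2.8);save(grab("scene"),"s6",(260,170,420,320),5)
import pickle;pickle.dump(f,open("t6.pkl","wb"))
E
```

```text
[ 0.43651786 -0.17774006  0.20611999] [179.44533313   0.25393367  55.11603508] 0.04374503334193947 [ 0.06637773  0.5961749  -0.67918111]
```

View pics/t6.png

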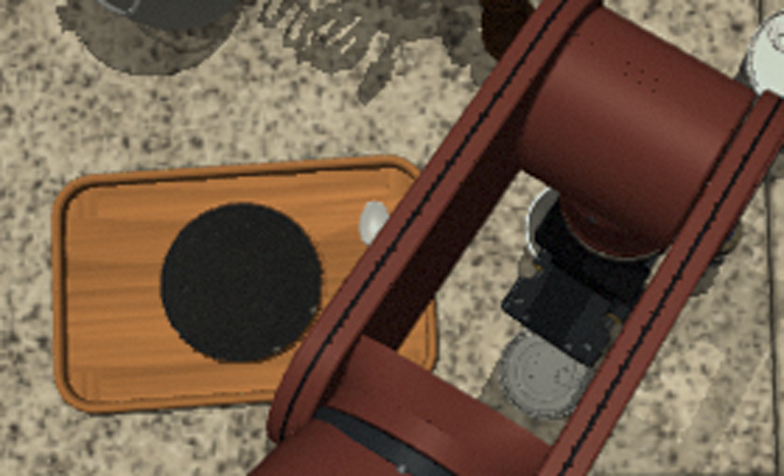

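View pics/s6.png

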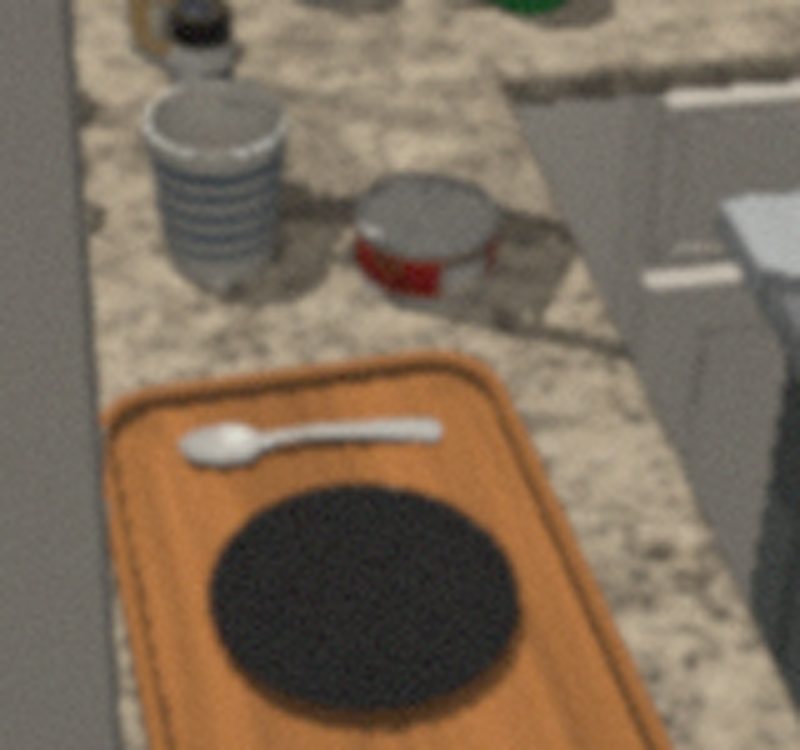

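The spoon lies in the right lane: bowl at (215,445), handle end at (440,430) in the scene crop. I'll refine the mug's handle direction before pinching.

```bash
python3 - <<'E'
from h import *
import pickle
a=pickle.load(open("top0.pkl","rb"))
M=np.array([.4665,-.1442])
im=cv2.cvtColor(a["image"],cv2.COLOR_RGB2BGR)[145:205,285:355]
S=10
big=cv2.resize(im,None,fx=S,fy=S,interpolation=cv2.INTER_CUBIC)
def pt(x,y,z,col):
    u=proj(a,[x,y,z])[0]; cv2.circle(big,(int((u[0]-285+.5)*S),int((u[1]-145+.5)*S)),3,col,-1)
for t in np.linspace(0,6.28,40): pt(M[0]+.042*np.cos(t),M[1]+.042*np.sin(t),.101,(0,0,255)); pt(M[0]+.031*np.cos(t),M[1]+.031*np.sin(t),.0,(255,0,0))
for psi,col in((-27,(0,255,0)),):
    p=np.radians(psi);d=np.array([np.sin(p),-np.cos(p)]);e=np.array([np.cos(p),np.sin(p)])
    for r in(.0565,.066,.0755):
        for s in(-.006,.006):
            q=M+r*d+s*e; pt(*q,.094,col); pt(*q,.034,(0,255,255))
cv2.imwrite("pics/mug.png",big)
E
```

```text
(no output)
```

View pics/mug.png

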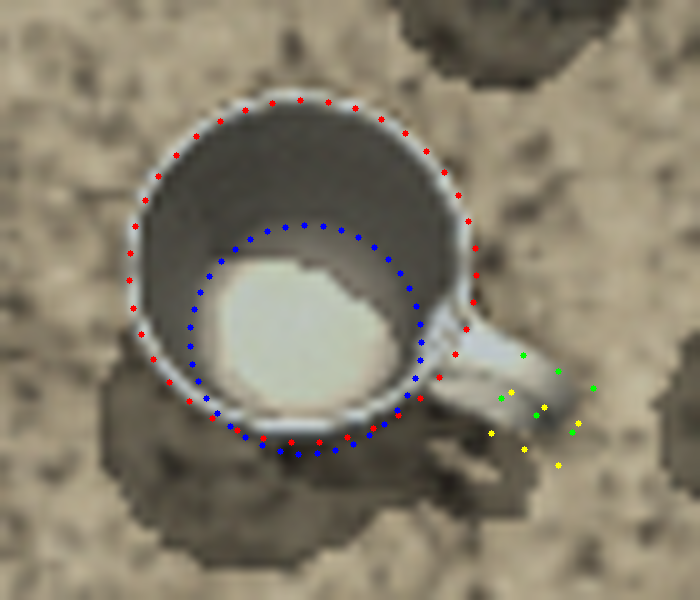

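apply_moves --pt "0.2 -2.5 0 4 50" --pt "0.2 -2.5 0 7.7 50" --pt "0.2 -2.5 0 7.7 50" --pt "0.2 -2.5 -3 7.7 50" --pt "0.2 -2.5 -5 7.7 50" --force 50

```text
t: 7.47
position: [0.4389, -0.1997, 0.1554]
orientation: [3.132, 0.003, 1.089]
wrist_force: [-0.4, 0.6, -1.1]
opening: 0.0432
```

apply_moves --pt "0 0 -2 0 50" --pt "0 0 -3 0 50" --pt "0 0 -3 0 50" --pt "0 0 -3 0 50"

```text
t: 7.8
position: [0.4389, -0.199, 0.1254]
orientation: [3.133, 0.003, 1.088]
wrist_force: [0.1, -0.6, 1.1]
opening: 0.0435
```

```bash
python3 - <<'E'
from h import *
s=telemetry.get_state();print(s["position"],np.degrees(s["orientation"]),s["opening"],s["wrist_force"])
f=grab("top");save(f,"t7",(270,120,400,240),5);save(grab("scene"),"s7",(260,130,390,240),6)
E
```

```text
[ 0.43890026 -0.19901522  0.1254397 ] [1.79482799e+02 1.79146589e-01 6.23248077e+01] 0.043529320324206436 [ 0.10406902 -0.55834123  1.08148035]
```

View pics/t7.png

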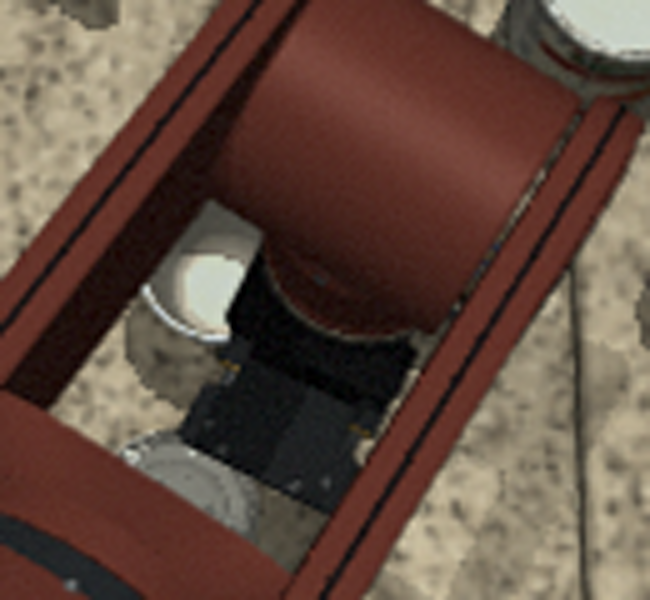

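View pics/s7.png

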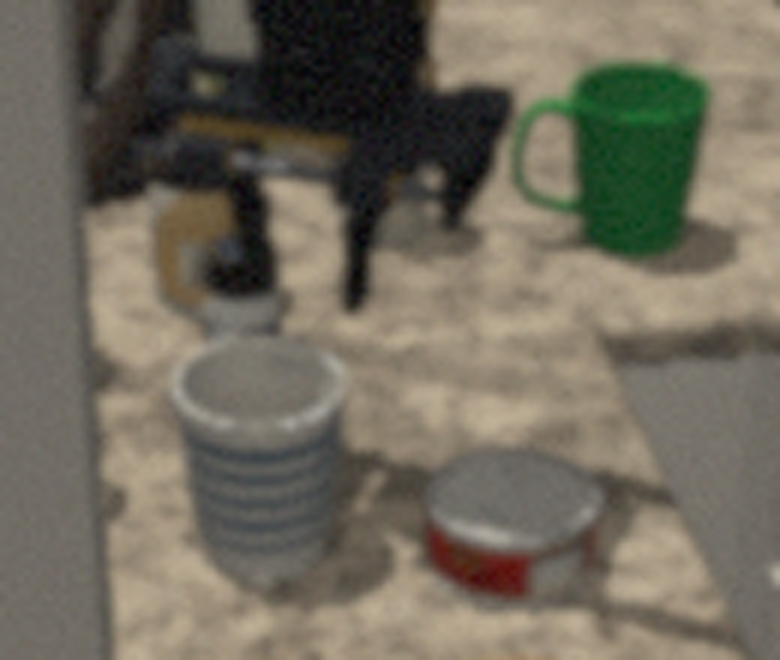

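apply_moves --pt "0 -0.4 0 0.7 50" --pt "0 -0.4 -1.5 0.7 50" --pt "0 -0.4 -3 0.7 50" --pt "0 -0.4 -4.5 0.7 50" --pt "0 -0.4 -4.5 0.7 50"

```text
t: 8.32
position: [0.4388, -0.2035, 0.0803]
orientation: [3.132, 0.003, 1.1]
wrist_force: [-0.1, 0.9, -1.0]
opening: 0.0437
```

apply_moves --pt "0 0 -1 0 50" --pt "0 0 -1.7 0 50" --pt "0 0 -1.7 0 50"

```text
t: 8.57
position: [0.4383, -0.2033, 0.0624]
orientation: [3.134, 0.003, 1.1]
wrist_force: [-1.5, 0.2, 0.8]
opening: 0.0437
```

apply_moves --pt "0 0 0 0 0" --pt "0 0 0 0 0" --pt "0 0 0 0 0" --pt "0 0 0 0 0" --pt "0 0 0 0 0"

```text
t: 8.98
position: [0.4386, -0.2035, 0.0628]
orientation: [3.133, 0.003, 1.1]
wrist_force: [1.2, -0.0, -0.1]
opening: 0.0178
```

apply_moves --pt "0 0 0 0 0" --pt "0 0 0 0 0"

```text
t: 9.15
position: [0.4388, -0.2036, 0.0631]
orientation: [3.132, 0.003, 1.1]
wrist_force: [-0.5, -0.5, 0.1]
opening: 0.0111
```

```bash
python3 - <<'E'
from h import *
s=telemetry.get_state();print(s["position"],np.degrees(s["orientation"]),s["opening"],s["wrist_force"])
f=grab("top");save(f,"t8",(270,120,400,240),5);save(grab("scene"),"s8",(260,130,390,240),6)
E
```

```text
[ 0.43875837 -0.20358083  0.06307424] [179.46424809   0.18455605  63.03840455] 0.011123767246718139 [-0.49189514 -0.46924897  0.05420854]
```

View pics/s8.png

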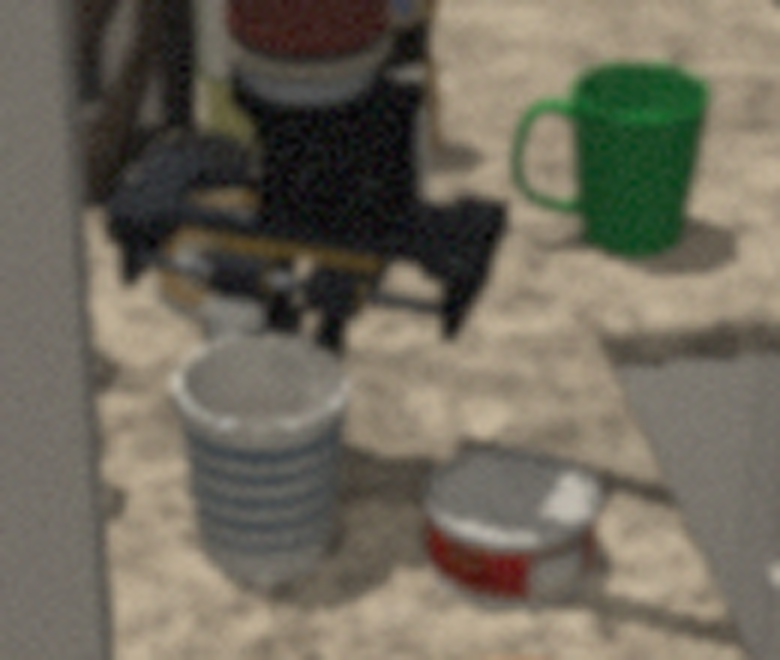

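View pics/t8.png

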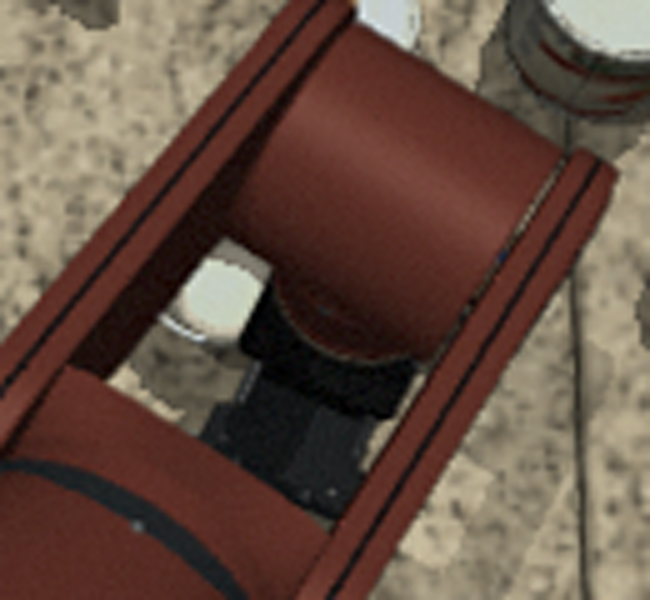

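The handle is gripped: opening 11 mm against a 12 mm bar, and the mug has not moved. Lifting.

apply_moves --pt "0 0 0 0 0" --pt "0 0 1 0 0" --pt "0 0 3 0 0" --pt "0 0 5 0 0" --pt "0 0 7 0 0"

```text
t: 9.67
position: [0.438, -0.2032, 0.1336]
orientation: [3.134, 0.003, 1.1]
wrist_force: [-0.1, 0.1, -3.4]
opening: 0.0109
```

```bash
python3 - <<'E'
from h import *
s=telemetry.get_state();print(s["position"],np.degrees(s["orientation"]),s["opening"],s["wrist_force"])
save(grab("scene"),"s9",(260,110,390,220),6)
E
```

```text
[ 0.43801635 -0.20319194  0.13363285] [179.56971514   0.1864558   63.04670969] 0.010942688940602185 [-0.10091311  0.10570667 -3.40704866]
```

View pics/s9.png

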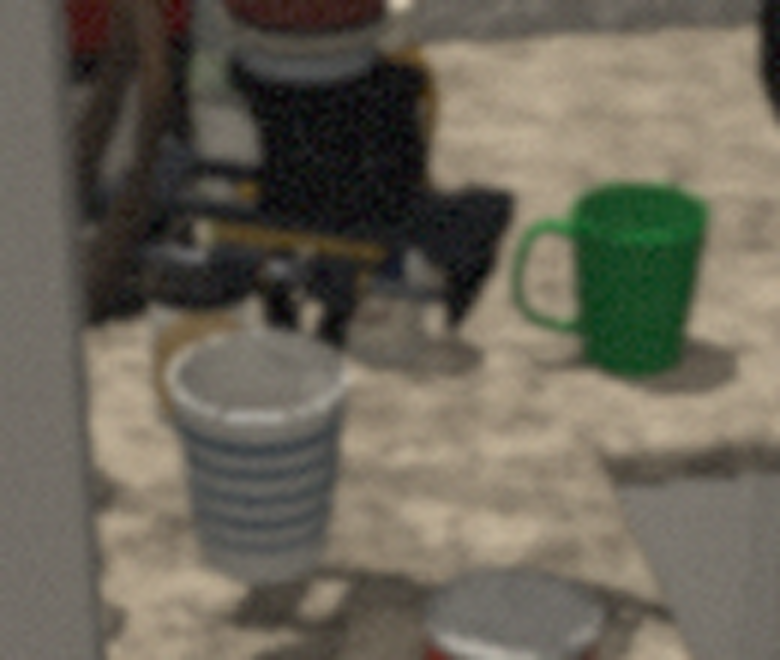

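apply_moves --pt "0 2 1 3 0" --pt "0 5 1 6 0" --pt "0 8 1 9 0" --pt "0 11 1 12 0" --pt "0 14 1 15 0"

```text
t: 10.13
position: [0.4398, -0.0634, 0.1478]
orientation: [3.128, 0.004, 1.364]
wrist_force: [-0.4, 0.8, -2.8]
opening: 0.0109
```

apply_moves --pt "0 3 0 3 0" --pt "0 6 0 6 0" --pt "0 9 0 9 0" --pt "0 12 0 12 0" --pt "0 14 0 14 0"

```text
t: 10.55
position: [0.4388, 0.0789, 0.1472]
orientation: [3.129, 0.003, 1.612]
wrist_force: [0.4, -0.2, -3.0]
opening: 0.0105
```

```bash
python3 - <<'E'
from h import *
s=telemetry.get_state();print(s["position"],np.degrees(s["orientation"]),s["opening"],s["wrist_force"])
E
```

```text
[0.43883291 0.07887542 0.14724133] [179.26572802   0.19434629  92.38377747] 0.010479093042991825 [ 0.41469772 -0.23688358 -2.95203742]
```

apply_moves --pt "0.1 1 0 0 0" --pt "0.1 2.1 0 0 0" --pt "0.1 2.1 -1.5 0 0" --pt "0.1 2.1 -3 0 0" --pt "0.1 2.1 -4.5 0 0"

```text
t: 10.97
position: [0.4395, 0.1002, 0.1015]
orientation: [3.129, 0.004, 1.613]
wrist_force: [-0.5, 0.9, -3.5]
opening: 0.0111
```

```bash
python3 - <<'E'
from h import *
s=telemetry.get_state();print(s["position"],np.degrees(s["orientation"]),s["opening"],s["wrist_force"])
f=grab("top");save(f,"t10",(120,120,300,250),4);save(grab("scene"),"s10",(260,200,420,330),5)
E
```

```text
[0.43948406 0.10020005 0.10146702] [179.26676197   0.20792239  92.44222626] 0.011098754853465282 [-0.50912105  0.9479531  -3.4610225 ]
```

View pics/s10.png

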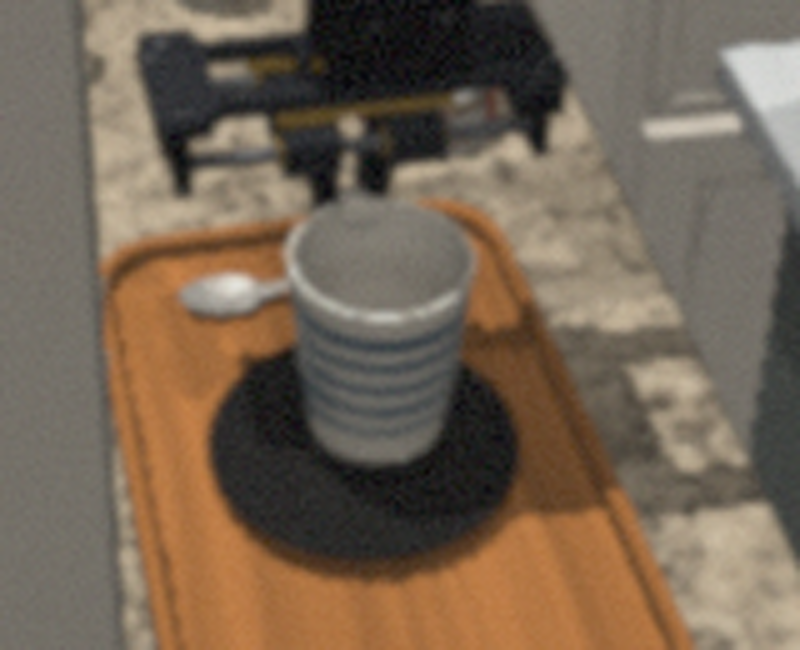

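View pics/t10.png

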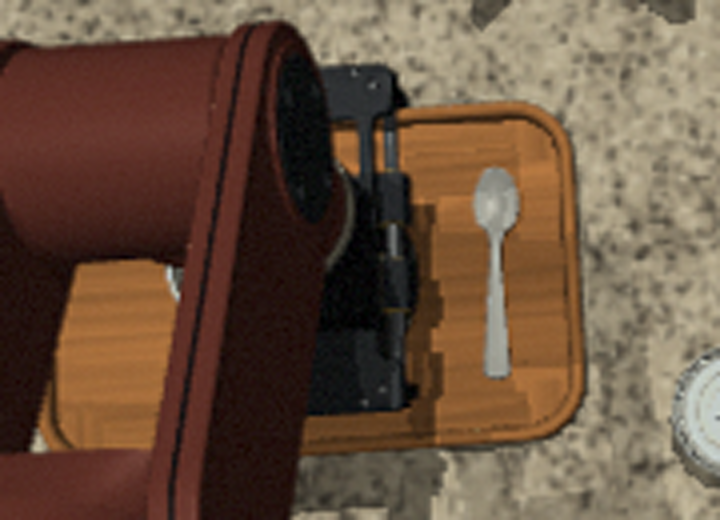

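apply_moves --pt "0 0 -1 0 0" --pt "0 0 -1.8 0 0" --pt "0 0 -2 0 0" --pt "0 0 -2.1 0 0" --pt "0 0 -2.1 0 0"

```text
t: 11.48
position: [0.4374, 0.0997, 0.079]
orientation: [3.135, 0.004, 1.613]
wrist_force: [-2.5, -0.4, 2.4]
opening: 0.0108
```

apply_moves --pt "0 0 -0.1 0 0" --pt "0 0 -0.2 0 0" --pt "0 0 -0.2 0 0"

```text
t: 11.73
position: [0.4383, 0.0995, 0.0786]
orientation: [3.134, 0.004, 1.613]
wrist_force: [-4.8, -2.7, 12.1]
opening: 0.0105
```

```bash
python3 - <<'E'
from h import *
s=telemetry.get_state();print(s["position"],np.degrees(s["orientation"]),s["opening"],s["wrist_force"])
save(grab("scene"),"s11",(260,200,420,330),5)
E
```

```text
[0.43826055 0.09945231 0.07861702] [179.54130842   0.23352278  92.40923701] 0.010471212900703275 [-4.77900617 -2.6707718  12.05117743]
```

View pics/s11.png

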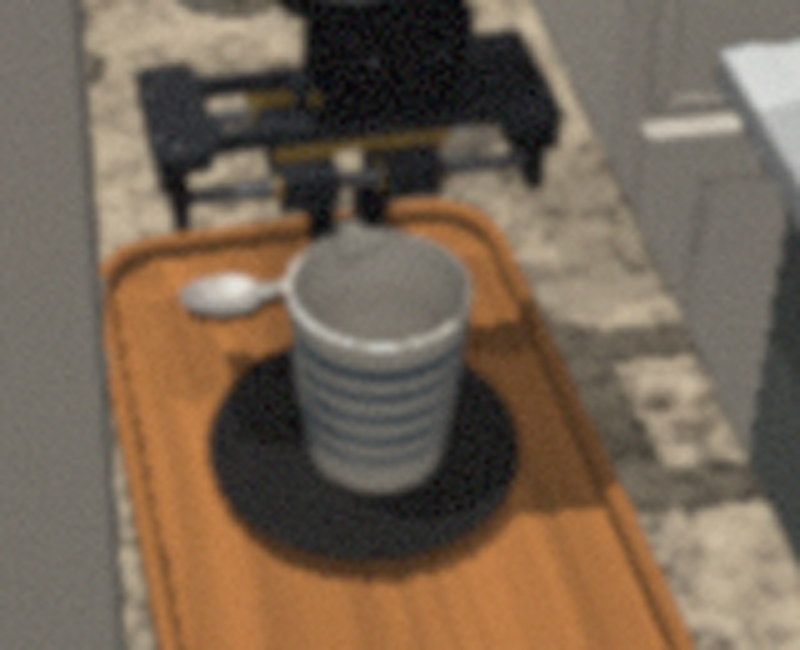

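apply_moves --pt "0 0 0.1 0 10" --pt "0 0 0.1 0 30" --pt "0 0 0.1 0 45" --pt "0 0 0.1 0 45" --pt "0 0 0.1 0 45"

```text
t: 12.2
position: [0.4383, 0.0995, 0.0796]
orientation: [3.133, 0.004, 1.613]
wrist_force: [0.0, 0.0, -0.7]
opening: 0.0296
```

apply_moves --pt "0 0 1 0 45" --pt "0 0 3 0 45" --pt "0 0 6 0 45" --pt "0 0 10 0 45" --pt "0 0 13 0 45"

```text
t: 12.62
position: [0.4386, 0.0996, 0.2128]
orientation: [3.132, 0.004, 1.613]
wrist_force: [1.1, 0.7, 0.0]
opening: 0.0391
```

apply_moves --pt "0 -4 0 -7 80" --pt "0 -8 0 -14 100" --pt "0 -12 0 -21 100" --pt "0 -16 0 -28 100" --pt "0 -20 0 -35 100"

```text
t: 13.03
position: [0.4384, -0.1021, 0.2139]
orientation: [3.13, 0.003, 0.997]
wrist_force: [0.6, -0.4, 0.1]
opening: 0.0645
```

```bash
python3 - <<'E'
from h import *
import pickle
s=telemetry.get_state();print(s["position"],np.degrees(s["orientation"]),s["opening"],s["wrist_force"])
f=grab("top");save(f,"t12",(120,120,300,250),4);g=grab("scene");save(g,"s12",(260,200,420,330),5)
pickle.dump((f,g),open("12.pkl","wb"))
E
```

```text
[ 0.43842558 -0.10205862  0.2139066 ] [179.33754862   0.19447938  57.09840623] 0.06451825407956213 [ 0.55327407 -0.36911374  0.07734008]
```

View pics/s12.png

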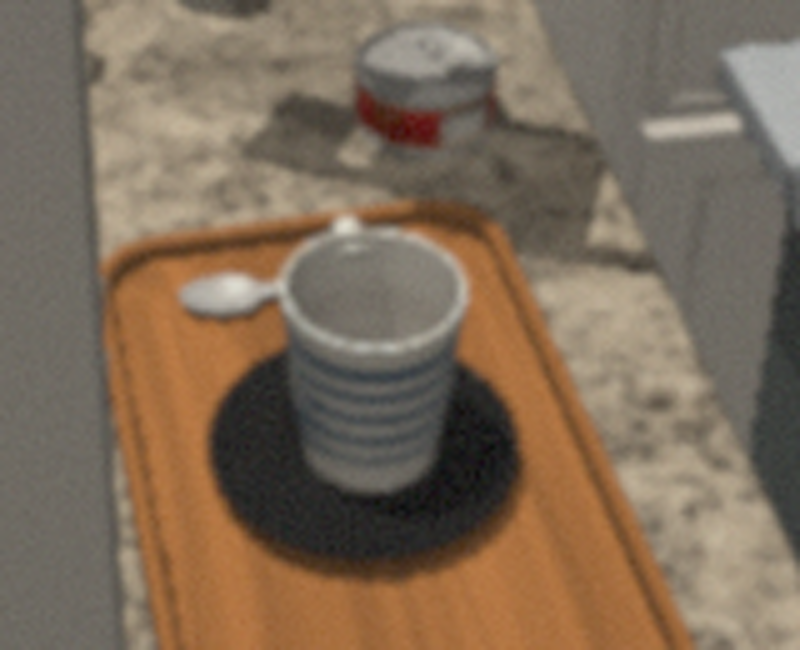

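View pics/t12.png

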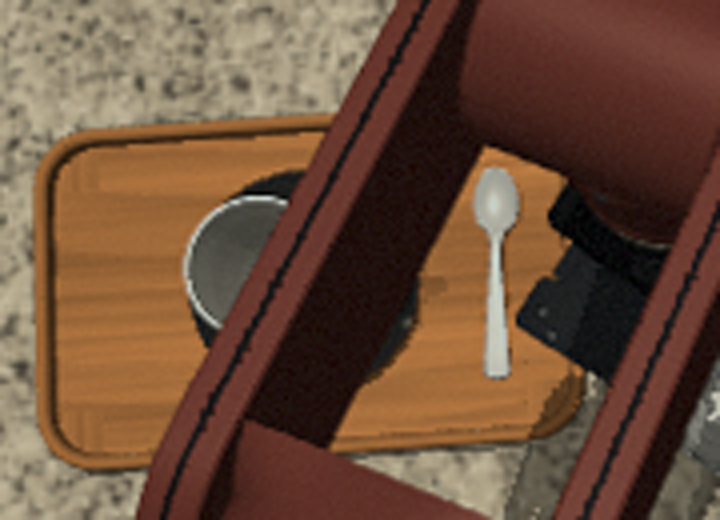

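```bash
python3 - <<'E'
from h import *
import pickle
a=pickle.load(open("top0.pkl","rb"))
c=lambda x,y:(280+(x+.5)/3-.5,90+(y+.5)/3-.5)
print("tin",plane(a,*c(350,55),.118))
for z in(0,.1,.2,.3):print("box corner",z,plane(a,*c(557,265),z)[:2], "left edge top",plane(a,*c(470,60),z)[:2])
print("honey base", plane(a,*c(400,265),.0))
def circ(n,l,r,tp,b,z):
    print(n,plane(a,*c((l+r)/2,(tp+b)/2),z))
circ("honey",388,463,200,278,.094);circ("jam",145,222,62,136,.099)
for r,cc,z in((.0315,(.469,-.4048),.094),(.0205,(.4623,-.2687),.105)):
    t=np.linspace(0,6.28,13);q=proj(a,np.c_[cc[0]+r*np.cos(t),cc[1]+r*np.sin(t),0*t+z]);print(q.min(0),q.max(0))
f=(lambda l:l)
print([c(388,200),c(463,278),c(236,223),c(285,272)])
save(a,"hc",(350,130,450,200),8)
E
```

```text
tin [ 0.6162115  -0.34430952  0.118     ]
box corner 0 [ 0.46067825 -0.54714776] left edge top [ 0.65118253 -0.47903524]
box corner 0.1 [ 0.44468867 -0.50840642] left edge top [ 0.61666798 -0.44691728]
box corner 0.2 [ 0.42869909 -0.46966509] left edge top [ 0.58215342 -0.41479933]
box corner 0.3 [ 0.41270951 -0.43092375] left edge top [ 0.54763887 -0.38268138]
honey base [ 0.4631349  -0.40656037  0.        ]
honey [ 0.46893042 -0.40474722  0.094     ]
jam [ 0.58786506 -0.21023238  0.099     ]
[408.64728984 156.64456518] [434.38742219 182.05907759]
[358.00022809 163.78732044] [374.99863882 180.56600993]
[(409.0, 156.33333333333331), (434.0, 182.33333333333331), (358.3333333333333, 164.0), (374.6666666666667, 180.33333333333331)]
```

View pics/hc.png

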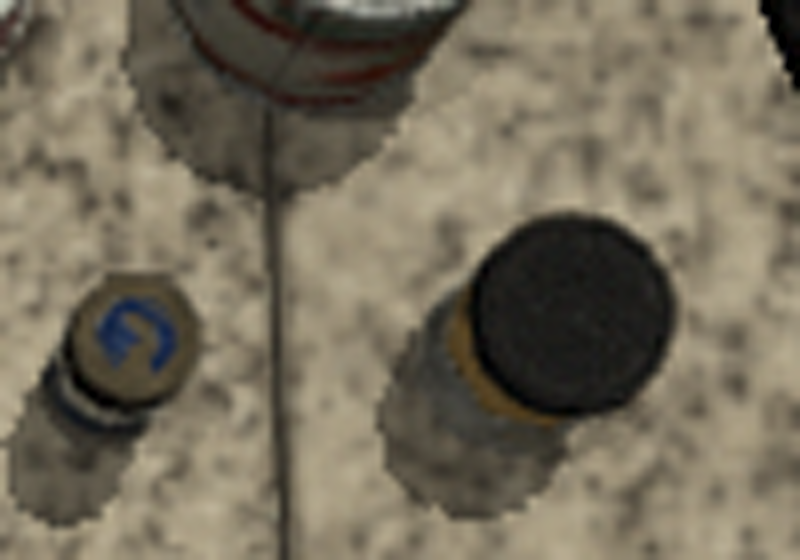

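apply_moves --pt "0 -4 0 -7 100" --pt "0 -8 0 -14 100" --pt "0 -12 0 -21 100" --pt "0 -16 0 -28 100" --pt "0 -20 0 -35 100" --force 35

```text
t: 13.55
position: [0.4386, -0.3067, 0.2146]
orientation: [3.129, 0.005, 0.377]
wrist_force: [1.6, 0.5, 0.3]
opening: 0.0865
```

apply_moves --pt "1 -4 0 -7 100" --pt "2 -8 0 -14 100" --pt "3 -10.2 0 -21 100" --pt "3 -10.2 0 -21 100" --pt "3 -10.2 0 -21 100"

```text
t: 13.97
position: [0.4689, -0.4087, 0.2142]
orientation: [3.13, 0.005, 0.012]
wrist_force: [-1.4, 0.0, -0.2]
opening: 0.087
```

```bash
python3 - <<'E'
from h import *
s=telemetry.get_state();print(s["position"],np.degrees(s["orientation"]),s["opening"],s["wrist_force"])
E
```

```text
[ 0.46888236 -0.40874106  0.21416445] [179.35220941   0.30728471   0.66414382] 0.08700761355759025 [-1.41227504  0.01444432 -0.17768115]
```

apply_moves --pt "0 0.4 -3 0 100" --pt "0 0.4 -6 0 100" --pt "0 0.4 -8 0 100" --pt "0 0.4 -8.5 0 100" --pt "0 0.4 -8.5 0 100"

```text
t: 14.38
position: [0.4682, -0.402, 0.1276]
orientation: [3.134, 0.008, 0.015]
wrist_force: [0.9, -0.5, -0.1]
opening: 0.0872
```

```bash
python3 - <<'E'
from h import *
s=telemetry.get_state();print(s["position"],np.degrees(s["orientation"]),s["opening"],s["wrist_force"])
f=grab("top");save(f,"t13",(350,110,490,230),5);save(grab("scene"),"s13",(260,90,400,210),5)
E
```

```text
[ 0.46817187 -0.40203588  0.12756876] [179.5476167    0.45988325   0.84085595] 0.08718820755259761 [ 0.863677   -0.49205245 -0.13018194]
```

View pics/s13.png

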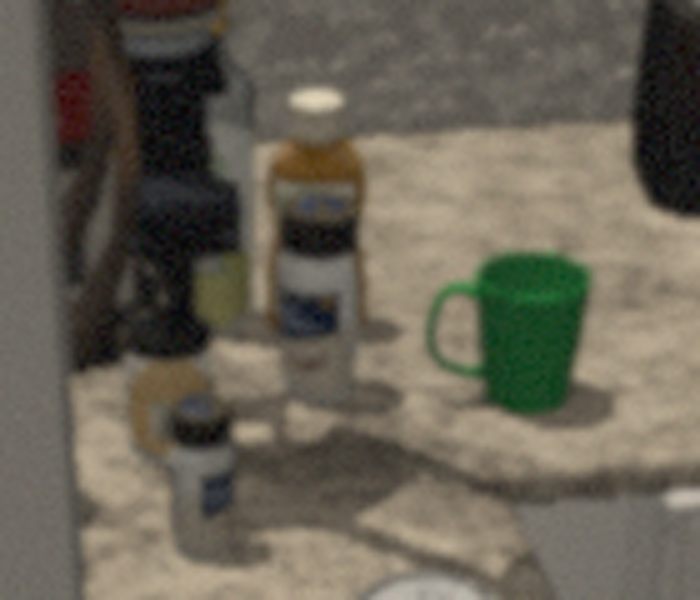

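View pics/t13.png

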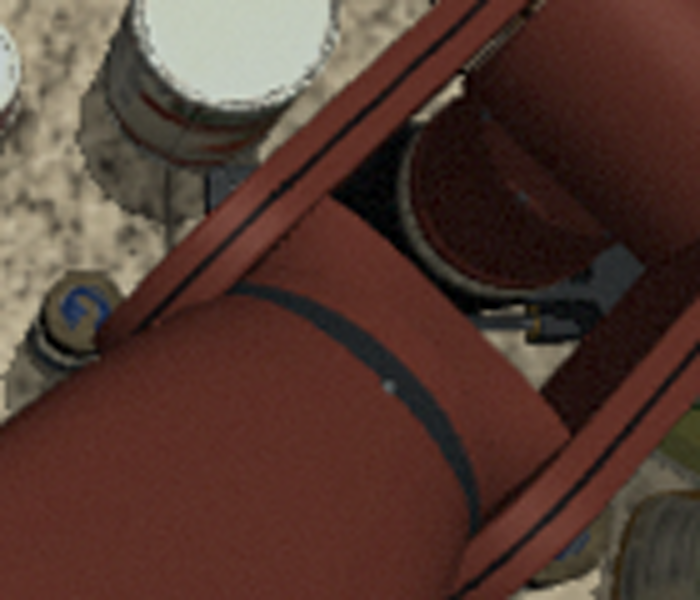

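apply_moves --pt "0 -0.3 -1 0 100" --pt "0 -0.3 -2.5 0 100" --pt "0 -0.3 -4 0 100" --pt "0 -0.3 -5.5 0 100" --pt "0 -0.3 -5.7 0 100"

```text
t: 14.9
position: [0.469, -0.4067, 0.0722]
orientation: [3.131, 0.005, 0.014]
wrist_force: [-1.2, -0.3, -0.4]
opening: 0.087
```

apply_moves --pt "0 0 0 0 60" --pt "0 0 0 0 50" --pt "0 0 0 0 50" --pt "0 0 0 0 50" --pt "0 0 0 0 50"

```text
t: 15.32
position: [0.4695, -0.4066, 0.0733]
orientation: [3.131, 0.005, 0.014]
wrist_force: [-0.2, 2.2, 9.2]
opening: 0.0617
```

apply_moves --pt "0 0 0 0 40" --pt "0 0 0.5 0 40" --pt "0 0 2 0 40" --pt "0 0 4 0 40" --pt "0 0 6 0 40"

```text
t: 15.73
position: [0.4687, -0.4059, 0.1329]
orientation: [3.133, 0.007, 0.014]
wrist_force: [-0.3, -0.5, -2.4]
opening: 0.0615
```

```bash
python3 - <<'E'
from h import *
s=telemetry.get_state();print(s["position"],np.degrees(s["orientation"]),s["opening"],s["wrist_force"])
save(grab("scene"),"s14",(260,90,400,210),5)
E
```

```text
[ 0.46868937 -0.40589849  0.13286804] [179.48783005   0.37360434   0.79532161] 0.0615470776808327 [-0.30642915 -0.47895227 -2.3545316 ]
```

View pics/s14.png

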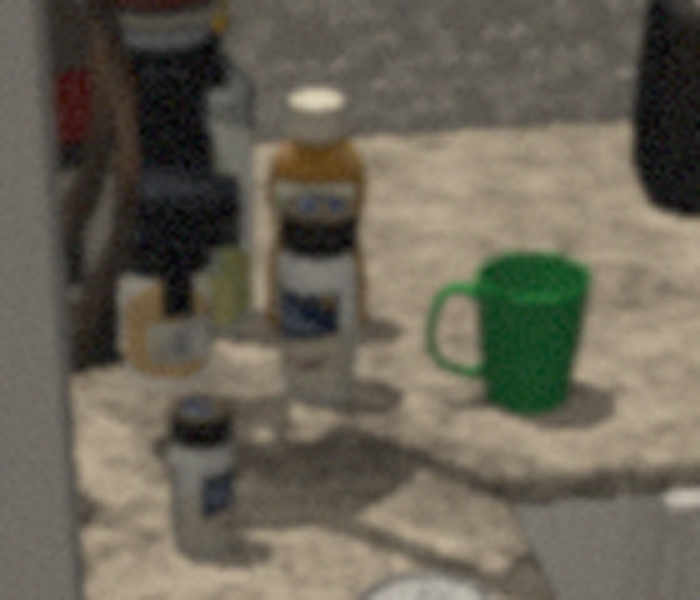

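apply_moves --pt "0 0 3 0 40" --pt "0 0 6 0 40" --pt "0 1 9 0 40" --pt "-1 3 10.3 0 40" --pt "-2 6 10.3 0 40"

```text
t: 16.2
position: [0.4522, -0.351, 0.246]
orientation: [3.12, -0.004, 0.012]
wrist_force: [-0.0, 0.5, -3.0]
opening: 0.0614
```

apply_moves --pt "-1 3.5 0 0.5 40" --pt "-2 7 0 1 40" --pt "-2 10.5 0 1.5 40" --pt "-2 14 0 2 40" --pt "-2 17.5 0 2 40"

```text
t: 16.62
position: [0.4315, -0.1746, 0.2453]
orientation: [3.12, -0.004, 0.047]
wrist_force: [0.4, -0.7, -3.9]
opening: 0.0617
```

apply_moves --pt "0 3.5 0 0 40" --pt "0 7 0 0 40" --pt "0 10.5 0 0 40" --pt "0 14 0 0 40" --pt "0 17.5 0 0 40"

```text
t: 17.03
position: [0.4309, 0.002, 0.2449]
orientation: [3.12, -0.005, 0.046]
wrist_force: [1.3, 0.2, -4.1]
opening: 0.0612
```

apply_moves --pt "0 3.5 0 0 40" --pt "0 7 0 0 40" --pt "0 10.5 0 0 40" --pt "0.5 14 0 0 40" --pt "1 17.5 0 0 40"

```text
t: 17.45
position: [0.4404, 0.1787, 0.2445]
orientation: [3.119, -0.005, 0.047]
wrist_force: [0.1, -0.9, -3.1]
opening: 0.0615
```

```bash
python3 - <<'E'
from h import *
s=telemetry.get_state();print(s["position"],np.degrees(s["orientation"]),s["opening"],s["wrist_force"])
E
```

```text
[0.44040121 0.17869916 0.24447014] [178.72068648  -0.27707783   2.67326805] 0.0615038853447591 [ 0.09047334 -0.9415656  -3.06721693]
```

apply_moves --pt "1 3.5 0 0.3 40" --pt "2 7 0 0.3 40" --pt "3 10 0 0.3 40" --pt "3.3 11.1 0 0.3 40" --pt "3.3 11.1 -2 0.3 40"

```text
t: 17.87
position: [0.4759, 0.2933, 0.2278]
orientation: [3.123, -0.012, 0.055]
wrist_force: [1.4, 0.0, -3.0]
opening: 0.061
```

apply_moves --pt "0 0 -2 0 40" --pt "0 0 -5 0 40" --pt "0 0 -8 0 40" --pt "0 0 -10 0 40" --pt "0 0 -10.5 0 40"

```text
t: 18.28
position: [0.4725, 0.2914, 0.1175]
orientation: [3.119, -0.004, 0.055]
wrist_force: [-1.2, -1.2, -3.9]
opening: 0.0616
```

```bash
python3 - <<'E'
from h import *
s=telemetry.get_state();print(s["position"],np.degrees(s["orientation"]),s["opening"],s["wrist_force"])
f=grab("top");save(f,"t15",(110,100,310,250),4);save(grab("scene"),"s15",(260,200,420,370),4)
E
```

```text
[0.4725221  0.29135264 0.11748797] [178.71734901  -0.21333998   3.13246972] 0.06159410173398915 [-1.24160646 -1.19254565 -3.94309618]
```

View pics/s15.png

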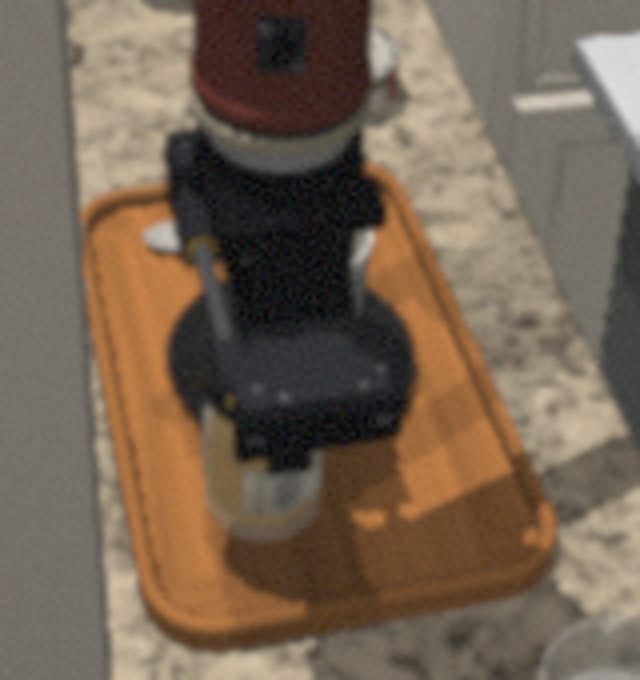

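View pics/t15.png

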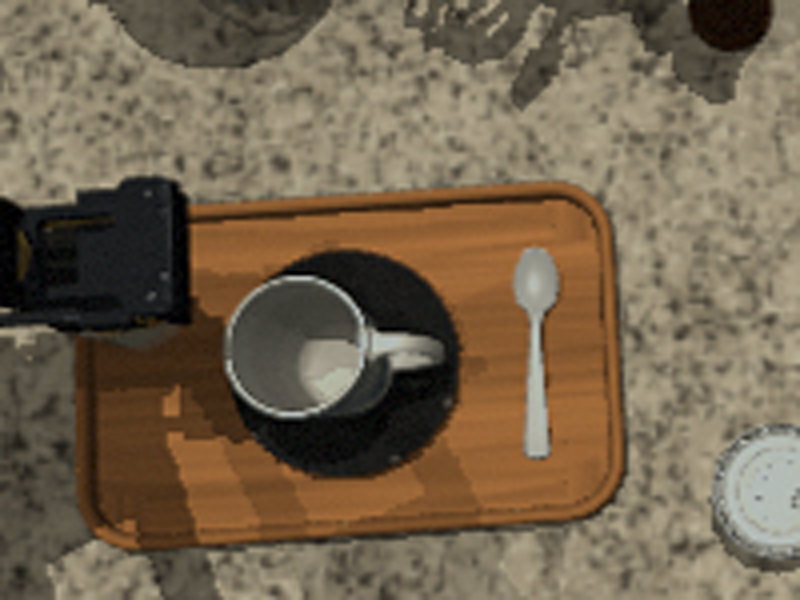

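apply_moves --pt "0 -0.1 -1 0 40" --pt "0 -0.1 -2 0 40" --pt "0 -0.1 -2.8 0 40" --pt "0 -0.1 -3.2 0 40" --pt "0 -0.1 -3.3 0 40"

```text
t: 18.8
position: [0.4741, 0.2911, 0.0871]
orientation: [3.121, -0.007, 0.055]
wrist_force: [0.1, -1.0, -4.6]
opening: 0.0613
```

apply_moves --pt "0 0 -0.2 0 40" --pt "0 0 -0.3 0 40" --pt "0 0 -0.3 0 40"

```text
t: 19.05
position: [0.4741, 0.2911, 0.0841]
orientation: [3.12, -0.007, 0.055]
wrist_force: [0.1, 0.6, -4.3]
opening: 0.0617
```

```bash
python3 - <<'E'
from h import *
s=telemetry.get_state();print(s["position"],np.degrees(s["orientation"]),s["opening"],s["wrist_force"])
E
```

```text
[0.47411389 0.29114203 0.08408406] [178.79137885  -0.39638232   3.13121443] 0.06172672820736067 [ 0.10039934  0.61663309 -4.34036789]
```

apply_moves --pt "0 -0.1 -0.1 0 40" --pt "0 -0.1 -0.2 0 40" --pt "0 -0.1 -0.3 0 40" --pt "0 -0.1 -0.3 0 40"

```text
t: 19.38
position: [0.4746, 0.2902, 0.0817]
orientation: [3.121, -0.008, 0.055]
wrist_force: [0.0, -0.1, 1.2]
opening: 0.0612
```

apply_moves --pt "0 0 0 0 75" --pt "0 0 0 0 85" --pt "0 0 0 0 88" --pt "0 0 0 0 88" --pt "0 0 0 0 88"

```text
t: 19.8
position: [0.4748, 0.2903, 0.0819]
orientation: [3.121, -0.008, 0.055]
wrist_force: [0.2, -0.4, -0.3]
opening: 0.0755
```

apply_moves --pt "0 0 1 0 88" --pt "0 0 4 0 88" --pt "0 0 8 0 88" --pt "0 0 12 0 88" --pt "0 0 14 0 88"

```text
t: 20.22
position: [0.4767, 0.2913, 0.2285]
orientation: [3.124, -0.015, 0.055]
wrist_force: [0.8, -0.3, 0.5]
opening: 0.0764
```

apply_moves --pt "0 -4 0 0 80" --pt "0 -8 0 0 80" --pt "0 -12 0 0 80" --pt "0 -16 0 0 80" --pt "0 -20 0 0 80"

```text
t: 20.63
position: [0.4765, 0.0899, 0.2296]
orientation: [3.124, -0.017, 0.056]
wrist_force: [1.2, -0.5, -0.7]
opening: 0.0697
```

apply_moves --pt "0 -4 0 0 80" --pt "0 -8 0 0 80" --pt "0 -12 0 0 80" --pt "0 -16 0 0 80" --pt "0 -20 0 0 80"

```text
t: 21.05
position: [0.4763, -0.1121, 0.2309]
orientation: [3.123, -0.019, 0.056]
wrist_force: [0.6, 0.5, -0.7]
opening: 0.0695
```

```bash
python3 - <<'E'
from h import *
s=telemetry.get_state();print(s["position"],np.degrees(s["orientation"]),s["opening"],s["wrist_force"])
f=grab("top");save(f,"t16",(110,100,310,250),4);save(grab("scene"),"s16",(260,200,420,370),4)
import pickle;pickle.dump(f,open("t16.pkl","wb"))
E
```

```text
[ 0.47626178 -0.112078    0.23087984] [178.93290353  -1.07381875   3.19389719] 0.06948699403393342 [ 0.58859098  0.47770269 -0.65845308]
```

View pics/s16.png

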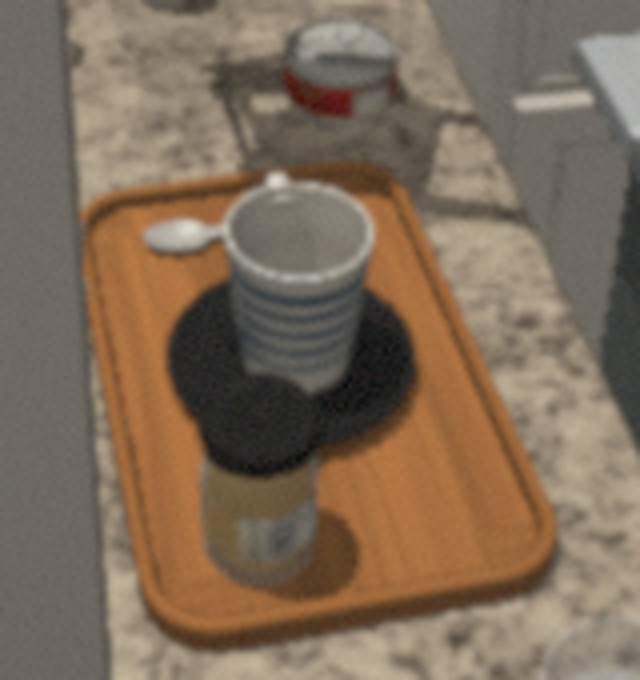

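View pics/t16.png

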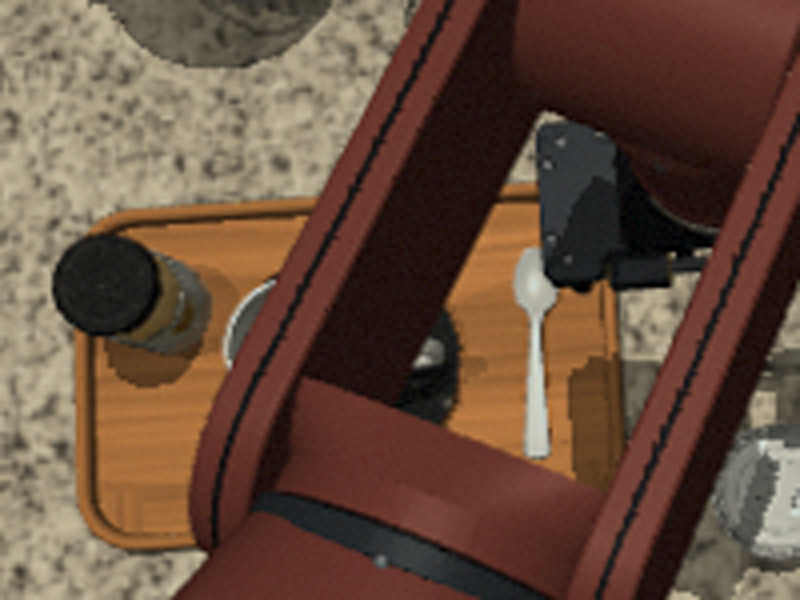

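apply_moves --pt "-1.4 -4 0 0 75" --pt "-1.4 -8 0 0 75" --pt "-1.4 -12 0 0 75" --pt "-1.4 -15.6 0 0 75" --pt "-1.4 -15.6 0 0 75" --force 25

```text
t: 21.57
position: [0.4621, -0.2768, 0.2318]
orientation: [3.117, -0.019, 0.045]
wrist_force: [-1.7, -0.2, 0.5]
opening: 0.0652
```

apply_moves --pt "0 0 -3 0 75" --pt "0 0 -6 0 75" --pt "0 0 -8.5 0 75" --pt "0 0 -8.5 0 75" --pt "0 0 -8.5 0 75"

```text
t: 21.98
position: [0.4615, -0.2753, 0.1461]
orientation: [3.12, -0.017, 0.046]
wrist_force: [1.1, 0.1, 0.3]
opening: 0.0653
```

```bash
python3 - <<'E'
from h import *
import pickle
s=telemetry.get_state();print(s["position"],np.degrees(s["orientation"]),s["opening"],s["wrist_force"])
f=pickle.load(open("t16.pkl","rb"))
t=lambda x,y:(110+(x+.5)/4-.5,100+(y+.5)/4-.5)
R=lambda p:np.round([np.cos(np.radians(3))*(p[0]-.4368)+np.sin(np.radians(3))*(p[1]-.166),-np.sin(np.radians(3))*(p[0]-.4368)+np.cos(np.radians(3))*(p[1]-.166)],4)
h=plane(f,*t(106.5,285),.102);print("honey",h,"tray",R(h))
a=plane(f,*t(53,285),.102)-plane(f,*t(160,285),.102);print(np.linalg.norm(a))
for z in((535,247),(537,457)):p=plane(f,*t(*z),.014);print("spoon",p,R(p))
save(grab("scene"),"s17",(260,110,400,230),5)
f=grab("top");save(f,"t17",(110,100,310,250),4)
E
```

```text
[ 0.46148484 -0.27525431  0.14607762] [178.75010369  -0.95495404   2.61838633] 0.0652716518829558 [1.1053354  0.10999192 0.26293986]
honey [0.47561824 0.28592485 0.102     ] tray [0.045  0.1177]
0.06427218671547982
spoon [0.51330243 0.04504429 0.014     ] [ 0.0701 -0.1248]
spoon [0.37385225 0.04323678 0.014     ] [-0.0693 -0.1193]
```

View pics/s17.png

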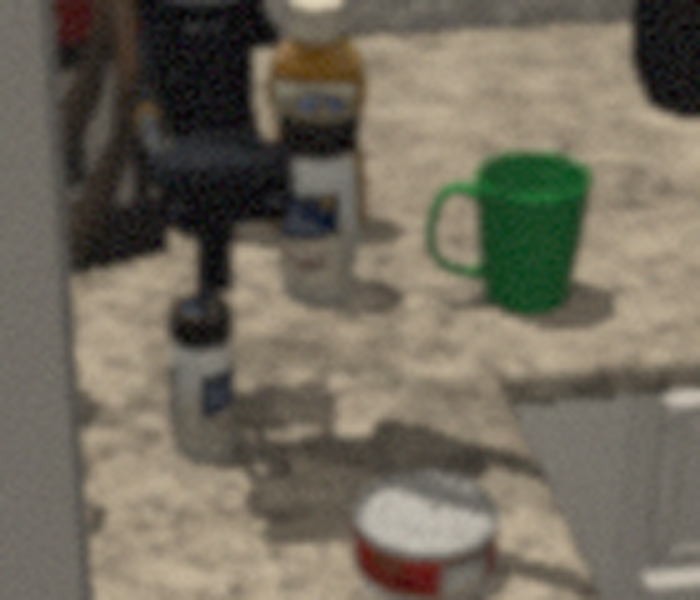

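View pics/t17.png

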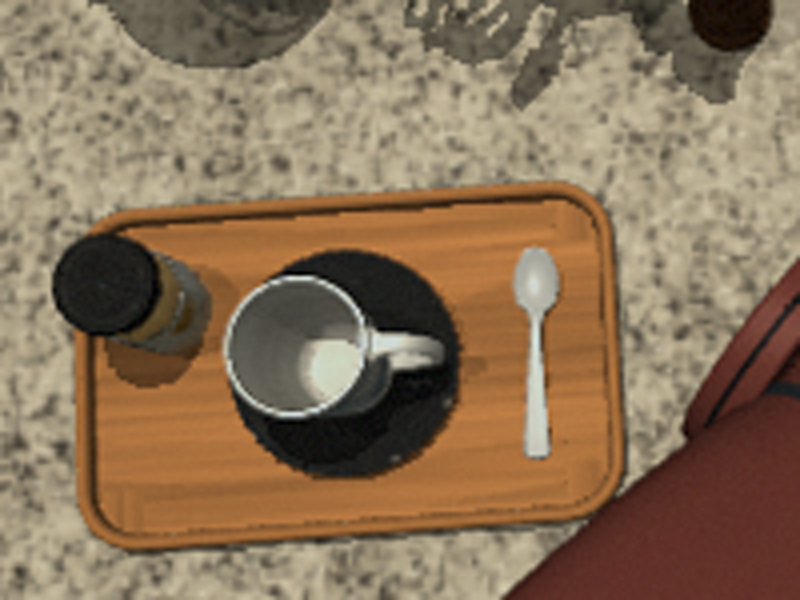

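apply_moves --pt "0.1 0.6 0 0 75" --pt "0.1 0.6 -1.5 0 75" --pt "0.1 0.6 -3.5 0 75" --pt "0.1 0.6 -5.5 0 75" --pt "0.1 0.6 -6.6 0 75"

```text
t: 22.5
position: [0.4648, -0.2705, 0.0831]
orientation: [3.115, -0.022, 0.046]
wrist_force: [-0.6, 0.9, -0.2]
opening: 0.0651
```

apply_moves --pt "0 0 0 0 75" --pt "0 0 0 0 40" --pt "0 0 0 0 30" --pt "0 0 0 0 30" --pt "0 0 0 0 30"

```text
t: 22.92
position: [0.4656, -0.2711, 0.0845]
orientation: [3.114, -0.024, 0.046]
wrist_force: [0.5, 0.8, -0.4]
opening: 0.0462
```

apply_moves --pt "0 0 0 0 30" --pt "0 0 0 0 20" --pt "0 0 0 0 20"

```text
t: 23.17
position: [0.4657, -0.2712, 0.0847]
orientation: [3.113, -0.024, 0.046]
wrist_force: [0.4, 0.2, -0.1]
opening: 0.0407
```

apply_moves --pt "0 0 0.5 0 20" --pt "0 0 2 0 20" --pt "0 0 4 0 20" --pt "0 0 7 0 20"

```text
t: 23.5
position: [0.4639, -0.2699, 0.153]
orientation: [3.117, -0.02, 0.046]
wrist_force: [0.3, -0.4, -1.5]
opening: 0.0409
```

```bash
python3 - <<'E'
from h import *
s=telemetry.get_state();print(s["position"],np.degrees(s["orientation"]),s["opening"],s["wrist_force"])
save(grab("scene"),"s18",(260,90,400,210),5)
E
```

```text
[ 0.46393301 -0.26989919  0.15302843] [178.59112362  -1.13656123   2.6358513 ] 0.040909058900068386 [ 0.28132397 -0.40896247 -1.45705638]
```

View pics/s18.png

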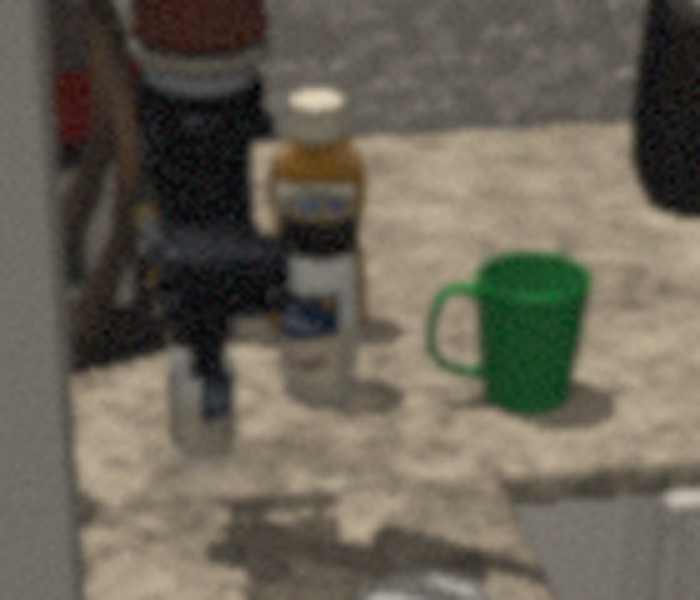

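apply_moves --pt "0 0 3 0 20" --pt "0 0 6 0 20" --pt "-1 2 9 0 20" --pt "-2 5 9 0 20" --pt "-2 8.5 9 0 20"

```text
t: 23.97
position: [0.4478, -0.1887, 0.2544]
orientation: [3.106, -0.033, 0.044]
wrist_force: [0.7, 0.3, -0.9]
opening: 0.0406
```

apply_moves --pt "0 3.5 0 0 20" --pt "0 7 0 0 20" --pt "0 10.5 0 0 20" --pt "0 14 0 0 20" --pt "0 17.5 0 0 20"

```text
t: 24.38
position: [0.4474, -0.0122, 0.2549]
orientation: [3.106, -0.034, 0.043]
wrist_force: [0.8, 0.7, -0.3]
opening: 0.0405
```

apply_moves --pt "0 3.5 0 0 20" --pt "0 7 0 0 20" --pt "0 10.5 0 0 20" --pt "0 14 0 0 20" --pt "0 17.5 0 0 20"

```text
t: 24.8
position: [0.4471, 0.1646, 0.2554]
orientation: [3.106, -0.035, 0.043]
wrist_force: [0.8, -0.2, -2.0]
opening: 0.0407
```

```bash
python3 - <<'E'
from h import *
s=telemetry.get_state();print(s["position"],np.degrees(s["orientation"]),s["opening"],s["wrist_force"])
E
```

```text
[0.44708656 0.16457268 0.25538686] [177.94623703  -1.9862177    2.47895766] 0.04073259619919944 [ 0.76917836 -0.24573165 -2.03211615]
```

apply_moves --pt "-1 3.5 0 0 20" --pt "-2.5 7 0 0 20" --pt "-4 10.5 0 0 20" --pt "-4 11.8 0 0 20" --pt "-4 11.8 -2 0 20"

```text
t: 25.22
position: [0.4084, 0.2868, 0.2396]
orientation: [3.11, -0.042, 0.048]
wrist_force: [0.9, 0.6, 0.8]
opening: 0.0406
```

apply_moves --pt "0 0 -2 0 20" --pt "0 0 -5 0 20" --pt "0 0 -8 0 20" --pt "0 0 -9.5 0 20" --pt "0 0 -9.5 0 20"

```text
t: 25.63
position: [0.4057, 0.285, 0.1403]
orientation: [3.107, -0.035, 0.048]
wrist_force: [-0.9, 0.0, -1.7]
opening: 0.0408
```

```bash
python3 - <<'E'
from h import *
s=telemetry.get_state();print(s["position"],np.degrees(s["orientation"]),s["opening"],s["wrist_force"])
f=grab("top");save(f,"t19",(110,100,310,250),4);save(grab("scene"),"s19",(260,200,420,370),4)
E
```

```text
[0.40572479 0.28503476 0.1403262 ] [177.99935326  -1.99601806   2.72539303] 0.040770082712975775 [-0.94097888  0.00327104 -1.74683178]
```

View pics/s19.png

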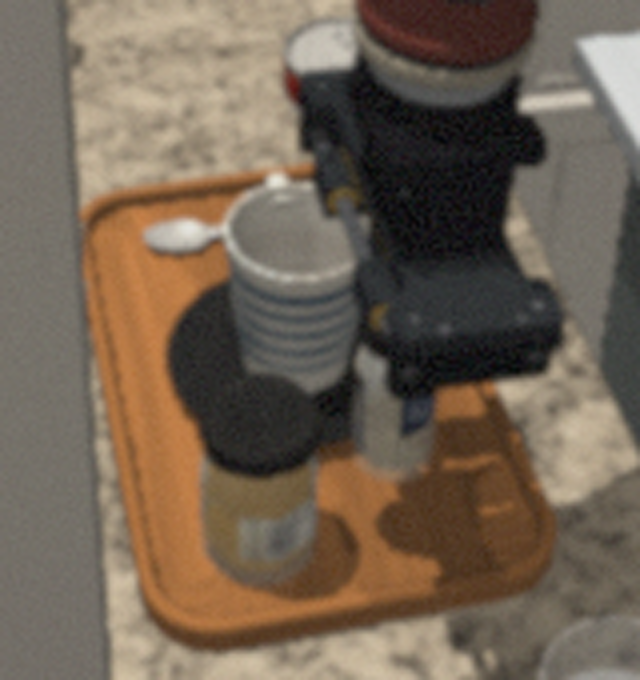

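View pics/t19.png

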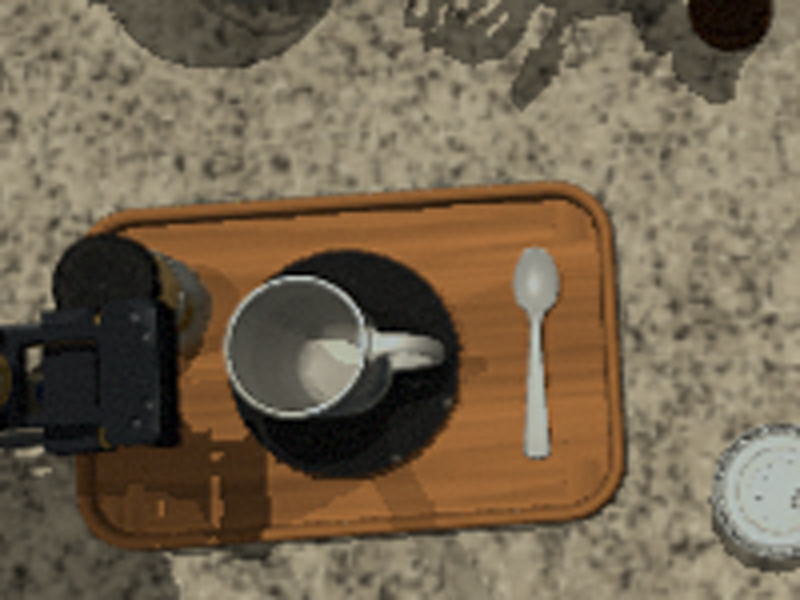

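apply_moves --pt "0.1 -0.2 -1 0 20" --pt "0.1 -0.2 -2 0 20" --pt "0.1 -0.2 -3 0 20" --pt "0.1 -0.2 -4 0 20" --pt "0.1 -0.2 -4.2 0 20"

```text
t: 26.15
position: [0.4082, 0.2838, 0.1004]
orientation: [3.108, -0.038, 0.047]
wrist_force: [0.1, -0.5, -1.6]
opening: 0.0407
```

apply_moves --pt "0 0 -0.2 0 20" --pt "0 0 -0.3 0 20" --pt "0 0 -0.3 0 20"

```text
t: 26.4
position: [0.408, 0.2837, 0.0971]
orientation: [3.108, -0.038, 0.047]
wrist_force: [0.8, -0.1, -0.7]
opening: 0.0404
```

apply_moves --pt "0 0 -0.15 0 20" --pt "0 0 -0.3 0 20" --pt "0 0 -0.3 0 20" --pt "0 0 -0.3 0 20"

```text
t: 26.73
position: [0.4081, 0.2838, 0.0942]
orientation: [3.108, -0.038, 0.047]
wrist_force: [0.3, -0.8, -2.0]
opening: 0.0409
```

apply_moves --pt "0 0 -0.1 0 20" --pt "0 0 -0.1 0 20" --pt "0 0 -0.1 0 20"

```text
t: 26.98
position: [0.4081, 0.2838, 0.0933]
orientation: [3.108, -0.038, 0.047]
wrist_force: [0.0, -0.1, -1.5]
opening: 0.0408
```

apply_moves --pt "0 0 -0.1 0 20" --pt "0 0 -0.1 0 20" --pt "0 0 -0.1 0 20"

```text
t: 27.23
position: [0.4084, 0.2839, 0.0926]
orientation: [3.108, -0.039, 0.047]
wrist_force: [-0.6, -0.2, 1.5]
opening: 0.0406
```

Contact. Releasing.

apply_moves --pt "0 0 0 0 50" --pt "0 0 0 0 60" --pt "0 0 0 0 65" --pt "0 0 0 0 65" --pt "0 0 0 0 65"

```text
t: 27.65
position: [0.4084, 0.2839, 0.0925]
orientation: [3.108, -0.039, 0.047]
wrist_force: [-0.7, 0.8, 0.8]
opening: 0.0557
```

apply_moves --pt "0 0 0.5 0 65" --pt "0 0 2 0 65" --pt "0 0 5 0 65" --pt "0 0 9 0 65" --pt "0 0 12 0 65"

```text
t: 28.07
position: [0.4085, 0.284, 0.2152]
orientation: [3.109, -0.04, 0.047]
wrist_force: [1.2, 0.6, 0.3]
opening: 0.0566
```

apply_moves --pt "0 -4 1 0 65" --pt "0 -8 1 0 65" --pt "0 -12 1 0 65" --pt "0 -16 1 0 65" --pt "0 -20 1 0 65"

```text
t: 28.48
position: [0.4081, 0.0825, 0.2259]
orientation: [3.109, -0.041, 0.049]
wrist_force: [1.1, -1.3, 0.0]
opening: 0.0564
```

apply_moves --pt "0 -4 0 0 65" --pt "0 -8 0 0 65" --pt "0 -12 0 0 65" --pt "0 -16 0 0 65" --pt "0 -20 0 0 65"

```text
t: 28.9
position: [0.4077, -0.1194, 0.2266]
orientation: [3.108, -0.042, 0.049]
wrist_force: [1.6, 0.7, 1.0]
opening: 0.0566
```

apply_moves --pt "0 -4 0 0 65" --pt "0 -8 0 0 65" --pt "0 -12 0 0 65" --pt "0 -16 0 0 65" --pt "0 -16 0 0 65"

```text
t: 29.32
position: [0.407, -0.2856, 0.2272]
orientation: [3.105, -0.042, 0.043]
wrist_force: [-0.2, -0.1, -0.4]
opening: 0.0566
```

```bash
python3 - <<'E'
from h import *
s=telemetry.get_state();print(s["position"],np.degrees(s["orientation"]),s["opening"],s["wrist_force"])
f=grab("top");save(f,"t20",(110,100,310,250),4);g=grab("scene");save(g,"s20",(260,200,420,370),4);save(f,"t20f")
import pickle;pickle.dump((f,g),open("t20.pkl","wb"))
E
```

```text
[ 0.40696862 -0.28564804  0.22715224] [177.88578122  -2.42866486   2.4886348 ] 0.056587155177840714 [-0.24130408 -0.11431447 -0.40359239]
```

View pics/s20.png

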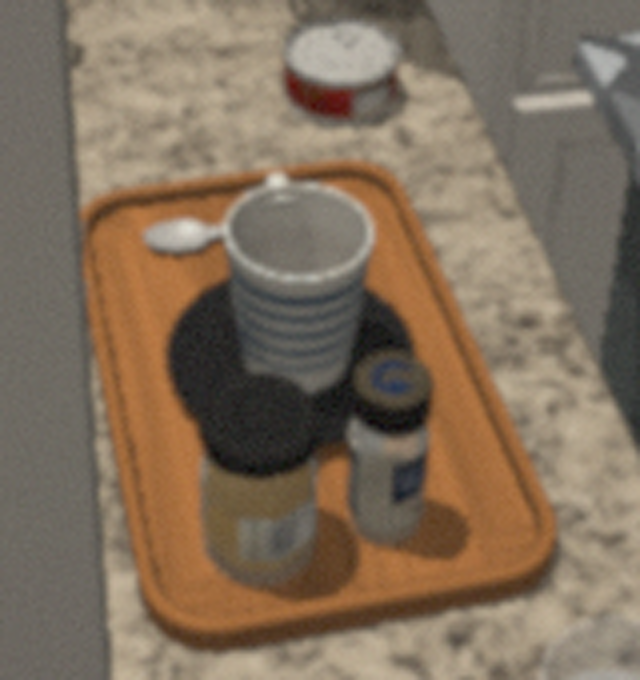

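View pics/t20.png

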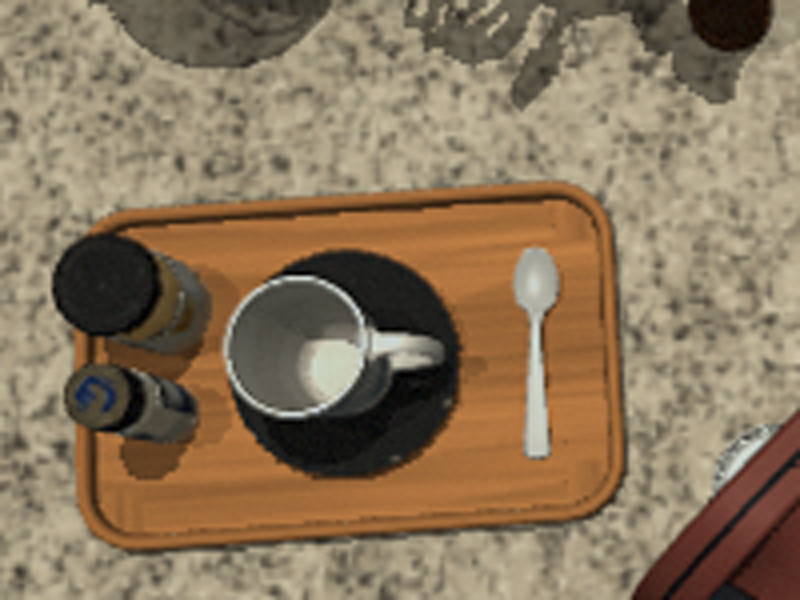

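View pics/t20f.png

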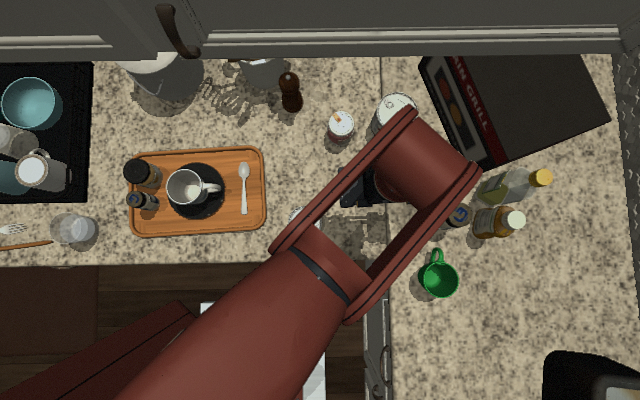

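```bash
python3 - <<'E'
from h import *
import pickle
f,g=pickle.load(open("t20.pkl","rb"))
t=lambda x,y:(110+(x+.5)/4-.5,100+(y+.5)/4-.5)
c3,s3=np.cos(np.radians(3)),np.sin(np.radians(3))
R=lambda p:np.round([c3*(p[0]-.4368)+s3*(p[1]-.166),-s3*(p[0]-.4368)+c3*(p[1]-.166)],4)
for n,uv,z in(("honey",(106.5,285),.102),("slim",(103.5,397.5),.113),("mug rim",(296.5,346),.117),("mug rim if",(296.5,346),.117),("handle bar",(428,352),.110),("saucer",(346,363),.024)):
    print(n,R(plane(f,*t(*uv),z)))
im=f["image"];sm=(im.max(2)<62).astype(np.uint8)
E
```

```text
honey [0.045  0.1177]
slim [-0.0247  0.1157]
mug rim [-0.0026 -0.0001]
mug rim if [-0.0026 -0.0001]
handle bar [-0.0105 -0.0755]
saucer [-0.0003 -0.0004]
```

```bash
python3 - <<'E'
from h import *
print(ticket.hand_in())
E
```

```text
the job is handed in; nothing more can be done
None
```

The tray is laid and the job was handed in at about 29 s of robot time; no verdict was reported. The mug stands in the saucer with its handle to the right. The spoon is in the right lane, bowl end far. The honey jar is in the left lane's rear half with the small spice jar about 18 mm in front of it.

I laid the spoon before the mug, because the gripper body would have hit a mug already in the saucer. I took the task as setting no sequence. The order of work was spoon, mug, honey, spice jar.

Last checks from the pictures, in the tray frame (x away from the robot, y to the left):

| Item | Position or offset |
|---|---|
| Mug axis | 3 mm from the saucer's middle |
| Mug handle | about 6° off the tray's right (about 3° off the robot's right), read roughly from pixels |
| Saucer | unmoved, within 1 mm |
| Spoon | y −122 mm, about 2° off the tray's axis |
| Honey jar | (45, 118) mm, upright |
| Spice jar | (−25, 116) mm, upright |

- **Tool tilt:** it drifted to about 2–3° by the end. Both jars still stand upright in the last pictures.
- **Neighbours:** I did not measure them again. In the last pictures the tuna tin, jam jar and green mug show no visible movement. The arm partly hid the tomato tin.

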